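# Stow the parts tray under the bench shelf

## Task

Lay the loose bearing flat in the parts tray without dropping it, then take the tray by its handle and slide it along the bench, straight in between the guide rails under the low shelf, until it meets the sprung rubber buffer at the back and you feel the buffer give. Press firmly but do not ram it, touch neither the underside nor the edge of the shelf, and leave the other things alone. Let go with the tray resting squarely against the buffer and the bearing in it.

Things in the scene. Friction and masses are not known exactly. Their poses are not given: they have to be found in the camera images.
- bearing: steel bearing ring lying flat: 44 mm across, 18 mm high, 20 mm bore, 130 g. Origin: centre of its underside, z up. It lies to the left or right of the tray.
- tray: open aluminium parts tray on the bench: 130 mm long (x), 140 wide (y), rim 32 high, walls and floor 3; 0.35 to 0.7 kg. Origin: centre of its underside. An upright flat handle bar sticks out (-x, towards the robot) from the middle of its front wall: 12 mm thick in y, x = -65 to -145 mm, 8 to 44 mm above the bench. Dragging it takes 2 to 9 N, more if it is pressed down.
- tray_grip (a point): point on the tray's handle to pinch from above across its 12 mm thickness: 127 mm in front (-x) of the tray's origin, on its centre line, 31 mm above the bench. Axes as the tray's.
- bay: fixed low shelf on the bench. Origin: on the bench under the middle of the shelf's front edge; x points straight in under the shelf, z up. Two guide rails, 25 mm high, run in along x from the front edge, 152 mm apart inside (6 mm to spare each side of the tray). With the tray home its x axis is parallel to this one and its front wall stands 0 to 40 mm out from the shelf's edge.
- deck: the shelf's board, 150 mm deep and 320 mm wide, fixed to the bay (same origin and axes): underside 50 mm above the bench, top 68 mm. A case, a tin and a box stand on its rear part, up to 52 mm high, at least 65 mm in from the front edge.
- stop: rail across the back of the bay (same origin and axes), its front face 145 mm in from the shelf's front edge. A sprung rubber buffer sticks out of its middle towards the tray by 20 to 55 mm: how far is not measured, it must be felt. It gives 1 mm per 2.5 N, at most 12 mm, and is damped: push slowly. The tray is home once it has pressed the buffer with over 5 N; over 20 N is ramming.
- jar: bystander: small glass jar with a steel lid, upright, 44 mm across, 70 mm high. Origin: centre of its underside. On the side of the tray opposite to the bearing.
- can: bystander: grey can, upright, 60 mm across, 150 mm high. Origin: centre of its underside.
- wrench: bystander: steel wrench, 160 mm long, lying flat along x. Origin: centre of its underside.
Not all that is in view belongs to the job. Of the things like the bearing, leave any that is turquoise; of the rest the larger one is meant.

How it is judged:
On the way, in this order (a step that is already met when the one before it is completed fails the run):
1. the bearing lies flat in the tray, let go of, while the tray is still out on the bench (x of bearing in the frame of tray between -0.05 and 0.05 m and y of bearing in the frame of tray between -0.055 and 0.055 m and z of bearing in the frame of tray between -0.001 and 0.007 m and angle between bearing's own z axis and vertical below 0.1 rad and contact force between the fingers and bearing below 0.1 N and x of tray in the frame of bay below -0.05 m), for 0.2 s.
2. the tray, square under the shelf, presses the buffer with more than 5 N (contact force between tray and stop above 5 N and x of tray in the frame of bay above 0.02 m and angle between the x axis of tray and the x axis of bay, either way round below 0.08 rad), for 0.2 s.
At the end, for the whole second after the job is handed in: The tray stands flat on the bench under the shelf, parallel to the guide rails within 4.5 degrees, still resting against the buffer (more than 0.2 N) after having pressed it with more than 5 N; the bearing lies flat on the tray's floor; everything is at rest and released (contact force between tray and stop above 0.2 N and x of tray in the frame of bay above 0.02 m and angle between the x axis of tray and the x axis of bay, either way round below 0.08 rad and height (world z) of tray below 0.004 m and angle between tray's own z axis and vertical below 0.04 rad and x of bearing in the frame of tray between -0.05 and 0.05 m and y of bearing in the frame of tray between -0.055 and 0.055 m and z of bearing in the frame of tray below 0.007 m and angle between bearing's own z axis and vertical below 0.1 rad and linear speed of each of tray, bearing below 0.01 m/s); the robot touches nothing.
It fails at once if the tray or the robot touches the shelf board with more than 1.5 N (contact force between any of tray, the fingers, the arm, bearing and deck above 1.5 N).
It fails at once if the buffer is rammed: more than 20 N from the tray (contact force between tray and stop above 20 N).
It fails at once if the tray is lifted off the bench by more than 12 mm, not slid (height (world z) of tray above 0.012 m).
It fails at once if the bearing is dropped or thrown into the tray (blow over 35 N) (contact force between bearing and tray above 35 N).
It fails at once if the jar, the can or the wrench is moved by more than 20 mm (distance of any of jar, can, wrench from where it was at the start of the episode above 0.02 m).
It also fails if it takes over 67 s, if anything falls off the work surface, if the arm or the gripper's body presses on something with over 40 N, if the wrist force passes 120 N, or if a joint passes its speed limit or range.

## Robot

A 6-joint arm with a two-finger parallel gripper is mounted at the origin on the work surface. World frame = base frame: x ahead of the robot, y to its left, z up, the work surface at z = 0. Lengths are in m, angles in rad, forces in N, time in s.
With the tool pointing down it reaches from about 0.35 to 0.85 m from the base axis. Payload 8.1 kg.
Tool frame: the origin (TCP) lies where the fingers leave the gripper's body, on its centre line; the fingertips stand 84 mm ahead of it and the grasp point (between the pads) lies robot.hold_point_z ahead of it (robot.hold_point_z is the distance from the TCP to the grasp point, in m); z points along the fingers, y is the direction in which the jaws open and shut (so a half turn about z gives the same grasp; the last joint's range is limited). The gripper opens to 93 mm and grips with 3 to 60 N. Pads are 15 mm wide; open, the fingers measure 128 mm over their backs; the gripper's body (75 mm by 188 mm) begins 65 mm behind the grasp point.
Start: joints at [-1.265, 0.13, 1.488, -0, 1.523, -0.085], TCP at [0.229, -0.555, 0.303] pointing down, gripper open.
Joint ranges: [-2.96, 2.96], [-0.89, 2.26], [0.02, 2.5], [-1.34, 4.48], [0, 2.73], [-2.66, 2.66]. Speed limits (rad/s): [2.39, 2.39, 2.79, 3.14, 3.14, 3.14].

## Interface

Orientations are given as a unit quaternion [w, x, y, z].
In Python, from workcell import robot gives the robot as it stands.
- The arm moves only by the tool servo_tool, never from a script. Its argument "targets" is a list of rows, each an object of numbers: "fingers": the closure in counts, from 0 (fully open) to 255 (shut); "tx", "ty", "tz": the shift along the world's x, y, z in m; "twist": the turn about the world's z in degrees. A call has exactly 8 rows; each row shifts and turns the pose as measured when the row begins; what a row does not reach is not made up. A row lasts 1/8 s, in which the tool goes at most 62.5 mm and 10.7 degrees, less where a joint would pass 70% of its speed; a pose out of reach is approached as far as the arm can. A call with a gripper value outside its range is refused whole. The fingers move at their own pace and stop on an object; the grip force is fixed at half the most. Time passes only in rows, so rows that do not move let the fingers close, or fill a call up. It gives the time, the measured TCP pose, the force and the opening at its end, in the units of the state.
- robot.observe(): the state, without advancing time (a new reading comes with each control period).
- robot.capture(name): name is "side" or "top" or "wrist"; returns the picture (420x560x3 uint8, red, green, blue); there is no depth.
- robot.get_calibration(name): a dict with "fx", "fy", "cx", "cy" (pixels), "R" (3x3) and "t" (3): a world point X has camera coordinates R X + t; the wrist camera has in their place "T_tool_cam" (4x4, takes a point from camera to tool coordinates, whose origin is the TCP and whose axes are the flange's). Camera axes: x right, y down, z forward; pixel columns grow to the right and rows downward; lengths in m; the calibration is good to about 2 mm. A picture is of the moment at which its call begins: read the wrist's pose just before it. get_calibration takes no time and is no camera call.
- robot.hand_in(): hands the job in, once; it reports no verdict.
Trained networks look in the newest picture that a camera, given by its name, has taken for a name from the list of things; names that differ only in an ending like _2 or _b are one class to them, and where a whole thing is asked for, a point or a joint stands for the part that bears it (a point fixed in the world has none). Each returns a list of dicts, best first, with "score" (0 to 1); they miss things now and then, are a little off and sometimes report something else, mostly with a low value. They report only what shows in the picture. A call takes as long as a camera call. They do not tell look-alikes from the thing itself.
- robot.spot_in(name, camera): "extent" ([left, top, width, height] in pixels, round what is visible of it).
- robot.cut_out(name, camera): "region" (420x560 bool, what is visible of it) and "extent" ([left, top, width, height] in pixels, round what is visible of it).
The state is a dict: "time_s": time; "joint_pos": joint angles; "qd": joint speeds; "tau": joint torques, N m; "tool_pos": TCP position; "ee_rot": TCP orientation; "wrist_force": force on the tool from outside, world axes, zero at the start; "ft_torque": the same for the moment, N m; "gripper_width": finger opening in m.
Only numpy, scipy, OpenCV 4.12 (cv2) and the standard library are available. Lean on these libraries where they do the work, as an engineer would, in place of code of your own. Each camera call takes 0.05 s, during which the arm holds its last target.

## Working session

There is one attempt and no reset: what is moved stays moved. The work goes in short steps, Python scripts to look and compute and a tool call to move; the robot and the scene stay as the last step left them, time stands still between calls to the robot, and variables do not carry over. Pictures are saved under pics/ and viewed, and the job is handed in when it is done.

Besides the shell and the picture viewer there is one more tool, called after "Emit:" as name(argument=value, ...) on one line, values as JSON. servo_tool: Moves the arm, as the interface text tells. Its arguments: {"type":"object","properties":{"targets":{"type":"array"}},"required":["targets"]}

```bash
mkdir -p pics; ls
python3 - <<'E'
from workcell import robot
import cv2
print(robot.observe()); print(robot.hold_point_z)
for n in ["side","top","wrist"]:
    im=robot.capture(n); cv2.imwrite(f"pics/{n}0.png",im[:,:,::-1])
    print(n,robot.get_calibration(n))
    for o in ["bearing","tray","bay","deck","jar","can","wrench","stop"]:
        try: print(o,[(round(d['score'],2),[round(float(v)) for v in d['extent']]) for d in robot.spot_in(o,n)])
        except Exception as e: print(o,e)
print(robot.observe()['time_s'])
E
```

```text
pics
{'time_s': 0.0, 'joint_pos': array([-1.26539048e+00,  1.31183584e-01,  1.48927930e+00, -1.47609878e-05,
        1.52297955e+00, -8.53906389e-02]), 'qd': array([-9.13935532e-05,  2.30277207e-03,  3.10476648e-04, -2.72602103e-04,
       -9.22433452e-04, -1.15785189e-04]), 'tau': array([-1.40824945e-03, -5.59855950e+01, -4.91756666e+01,  7.68215465e-02,
        3.56226624e-02, -1.23188861e-04]), 'tool_pos': array([ 0.22845234, -0.55435973,  0.3016739 ]), 'ee_rot': array([-9.18486195e-04,  9.80969936e-01,  1.94157485e-01, -1.08866594e-04]), 'wrist_force': array([ 0.23827075, -0.41966453,  0.17671107]), 'ft_torque': array([0.05779703, 0.06920709, 0.01745752]), 'gripper_width': 0.09304002922609475}
0.0653
side {'fx': 506.31709854631146, 'fy': 506.31709854631146, 'cx': 271.76922050825397, 'cy': 209.65453802400546, 'R': array([[-0.93432095, -0.35639496, -0.00519604],
       [-0.23974692,  0.63917158, -0.73074011],
       [ 0.26375325, -0.68150005, -0.68263599]]), 't': array([0.57025333, 0.18246519, 0.86181931])}
bearing [(0.92, [291, 322, 29, 30]), (0.88, [236, 318, 28, 29]), (0.58, [19
[... 739 characters left out ...]
(0.57, [230, 76, 143, 79])]
jar [(0.63, [382, 268, 22, 15])]
can [(0.64, [118, 144, 42, 40])]
wrench [(0.78, [421, 136, 17, 62])]
stop [(0.26, [226, 190, 67, 93])]
wrist {'fx': 348.58074382387554, 'fy': 348.58074382387554, 'cx': 280.1576419584611, 'cy': 206.67794267026272, 'T_tool_cam': array([[-3.29940444e-04, -9.63465030e-01, -2.67833954e-01,
         7.44392426e-02],
       [ 9.99999910e-01, -2.46407768e-04, -3.45494460e-04,
         5.51488101e-04],
       [ 2.66875464e-04, -2.67834044e-01,  9.63465025e-01,
        -8.22880809e-02],
       [ 0.00000000e+00,  0.00000000e+00,  0.00000000e+00,
         1.00000000e+00]])}
bearing []
tray []
bay []
deck []
jar []
can []
wrench []
stop []
1.35
```

Run:
```python
import cv2
a=cv2.imread('pics/top0.png');cv2.imwrite('pics/top0c.png',cv2.resize(a[60:300,100:450],(800,549),interpolation=cv2.INTER_CUBIC))
a=cv2.imread('pics/side0.png');cv2.imwrite('pics/side0c.png',cv2.resize(a,(800,600),interpolation=cv2.INTER_CUBIC))
```

```text
(no output)
```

View pics/top0c.png

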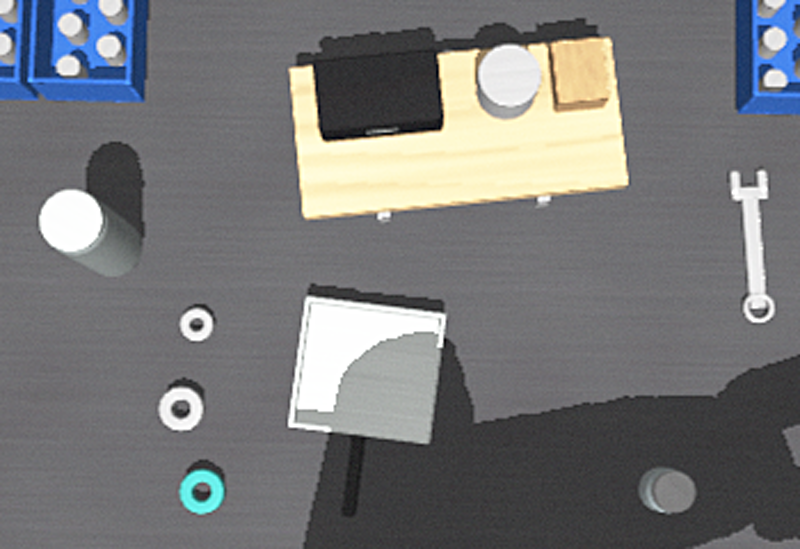

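View pics/side0c.png

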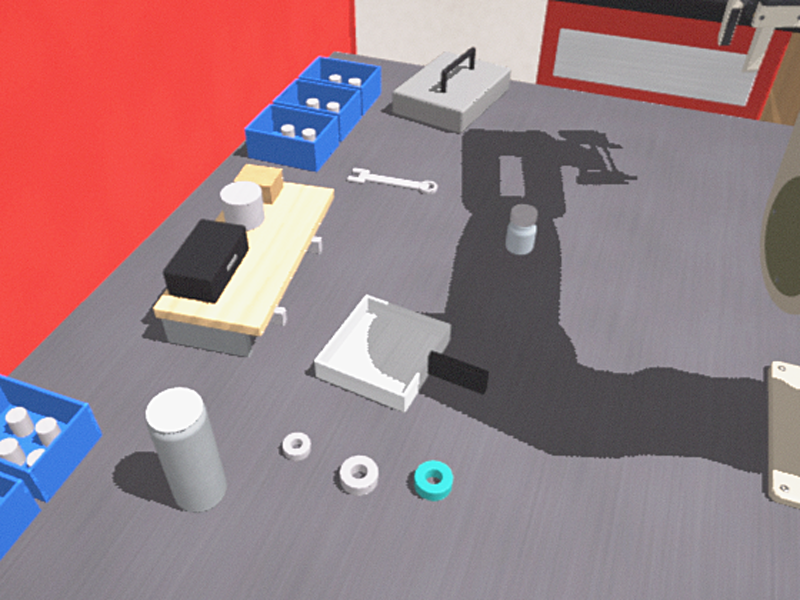

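Rings in the enlarged top view: a small grey one at (197,324), a larger grey one at (182,408) and a turquoise one at (202,491). Turquoise is excluded, and the larger of the rest is the one at (182,408). I'll confirm it in a crop and compute the poses.

```bash
cat > h.py <<'E'
import numpy as np, cv2
from scipy.spatial.transform import Rotation as Ro
from workcell import robot
def ray(cam,uv,z,state=None):
    c=robot.get_calibration(cam); uv=np.atleast_2d(uv).astype(float)
    d=np.c_[(uv[:,0]-c['cx'])/c['fx'],(uv[:,1]-c['cy'])/c['fy'],np.ones(len(uv))]
    if cam=='wrist':
        q=state['ee_rot'];R=Ro.from_quat([q[1],q[2],q[3],q[0]]).as_matrix();T=c['T_tool_cam']
        o=R@T[:3,3]+state['tool_pos']; d=d@(R@T[:3,:3]).T
    else:
        o=-c['R'].T@c['t']; d=d@c['R']
    return (o+d*((z-o[2])/d[:,2])[:,None])[:,:2]
def proj(cam,X):
    c=robot.get_calibration(cam);p=np.atleast_2d(X)@c['R'].T+c['t']
    return np.c_[p[:,0]/p[:,2]*c['fx']+c['cx'],p[:,1]/p[:,2]*c['fy']+c['cy']]
E
python3 - <<'E'
from h import *
for n in ["top","side"]:
    robot.capture(n)
    print(n,robot.observe()['time_s'])
    for o,z in [("bearing",.009),("tray",.03),("deck",.068),("jar",.07),("can",.15),("wrench",.005)]:
        for d in robot.cut_out(o,n):
            m=d['region'].astype(np.uint8)
            M=cv2.moments(m,True);c=[M['m10']/M['m00'],M['m01']/M['m00']]
            print(o,round(d['score'],2),np.round(c,1),M['m00'],ray(n,c,z).round(4))
            if o in('tray','deck'):
                cs,_=cv2.findContours(m,0,1);k=max(cs,key=cv2.contourArea)
                b=cv2.boxPoints(cv2.minAreaRect(k));print(b.round(1).tolist(), ray(n,b,z).round(4).tolist())
            np.save(f"pics/{n}_{o}.npy",m)
im=cv2.imread('pics/top0.png')
cv2.imwrite('pics/ring.png',cv2.resize(im[190:300,150:250],(700,770)[::1],interpolation=cv2.INTER_CUBIC)[:600])
cv2.imwrite('pics/traybay.png',cv2.resize(im[70:300,210:390],None,fx=2.6,fy=2.6,interpolation=cv2.INTER_CUBIC))
E
```

```text
top 1.4
bearing 0.79 [188.5 274.5] 208.0 [[0.4671 0.223 ]]
bearing 0.53 [179.6 238.1] 212.0 [[0.5501 0.2463]]
bearing 0.46 [186.3 201.6] 157.0 [[0.635  0.2338]]
tray 0.76 [260.4 224.1] 3691.0 [[0.5845 0.0599]]
[[222.0, 281.20001220703125], [233.8000030517578, 189.39999389648438], [294.8999938964844, 197.1999969482422], [283.1000061035156, 289.0]] [[0.4544, 0.1434], [0.6629, 0.1224], [0.6474, -0.0177], [0.4391, 0.0056]]
deck 0.82 [300.  115.4] 9514.0 [[ 0.8281 -0.0253]]
[[226.39999389648438, 87.19999694824219], [368.1000061035156, 73.69999694824219], [374.6000061035156, 142.3000030517578], [232.89999389648438, 155.8000030517578]] [[0.8895, 0.1414], [0.9277, -0.1783], [0.77, -0.1933], [0.7332, 0.1226]]
jar 0.56 [391.8 274.6] 409.0 [[ 0.4768 -0.2307]]
can 0.88 [139.7 161.7] 1130.0 [[0.7012 0.3048]]
can 0.57 [300.  115.5] 9597.0 [[ 0.8046 -0.0223]]
wrench 0.72 [429.6 167.6] 655.0 [[ 0.7265 -0.3353]]
side 1.75
bearing 0.86 [207.2 311.6] 284.0 [[0.6381 0.236 ]]
bearing 0.62 [303.2 335.9] 562.0 [[0.4699 0.2238]]
bearing 0.56 [250.8 332.5] 591.0 [[0.5525 0.2481]]
tray 0.69 [274.4 248.1] 5384.0 [[0.5758 0.0766]]
[[216.39999389648438, 263.20001220703125], [240.5, 198.89999389648438], [351.20001220703125, 240.5], [327.1000061035156, 304.70001220703125]] [[0.6607, 0.1479], [0.6893, -0.0271], [0.4471, 0.0074], [0.448, 0.1655]]
deck 0.76 [169.8 176.9] 8669.0 [[8.33e-01 1.00e-04]]
[[100.19999694824219, 215.89999389648438], [162.89999389648438, 96.69999694824219], [234.6999969482422, 134.5], [172.10000610351562, 253.60000610351562]] [[0.8987, 0.1477], [1.0054, -0.2725], [0.7701, -0.1848], [0.7255, 0.1841]]
jar 0.59 [364.6 160.4] 608.0 [[ 0.4729 -0.1906]]
jar 0.16 [275.1 126.8] 379.0 [[ 0.6944 -0.2426]]
can 0.74 [130.1 313.4] 3315.0 [[0.6784 0.3622]]
wrench 0.87 [273.9 126.7] 414.0 [[ 0.7316 -0.333 ]]
```

View pics/ring.png

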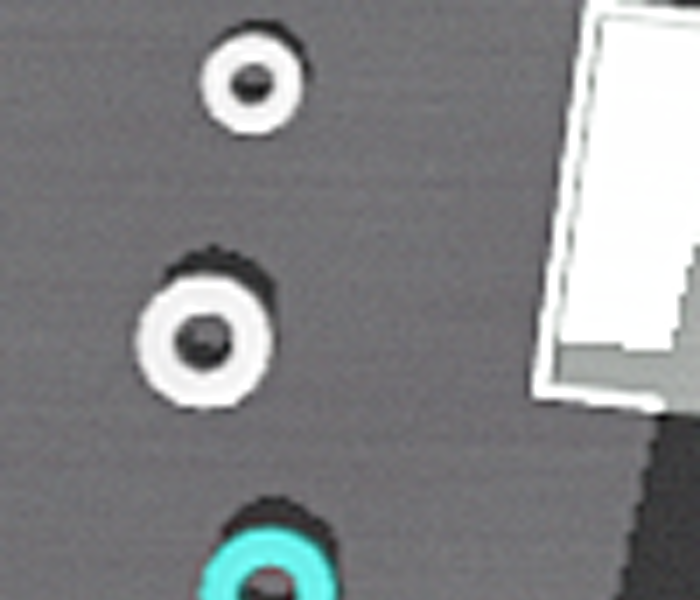

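View pics/traybay.png

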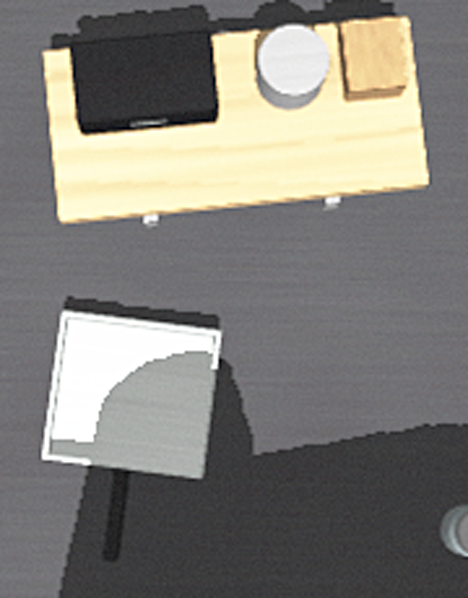

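Run:
```python
from h import *
im=cv2.imread('pics/top0.png');g=cv2.cvtColor(im,6)
tr=np.array([[62,310],[221,330],[205,478],[43,459]])/2.6+[210,70]
de=np.array([[43,50],[410,16],[428,185],[58,222]])/2.6+[210,70]
T=ray('top',tr,.032);D=ray('top',de,.068);print(T.round(4),T.mean(0));print(D.round(4),D.mean(0))
def ang(v):return np.degrees(np.arctan2(v[1],v[0]))
print('tray yaw',ang(T[0]-T[3]),ang(T[1]-T[2]),ang(T[0]-T[1])-90,ang(T[3]-T[2])-90)
print('deck yaw',ang(D[0]-D[3]),ang(D[1]-D[2]),ang(D[0]-D[1])-90,ang(D[3]-D[2])-90)
print('deck front mid',(D[2]+D[3])/2, 'from centre', D.mean(0))
hd=np.array([[111,555],[119,470]])/2.6+[210,70];H=ray('top',hd,.044);print('handle',H,ang(H[1]-H[0]))
ra=np.array([[150,218],[332,202]])/2.6+[210,70];print('rails',ray('top',ra,.025))
print('tray lens',[np.linalg.norm(T[i]-T[(i+1)%4]) for i in range(4)],[np.linalg.norm(D[i]-D[(i+1)%4]) for i in range(4)])
# side view check: rings & tray corners
print('can', ray('top',[[130.5,157.0]],.15), 'side',ray('side',[[123,287]],.15))
print(ray('side',np.array([[370,298],[450,325],[405,408],[317,362]])*.7,.032))
print('bench rail side', ray('side',np.array([[160,315],[263,332],[333,192]])*.7,.068))
```

```text
[[ 0.663   0.1221]
 [ 0.6479 -0.0179]
 [ 0.5181 -0.0059]
 [ 0.5322  0.1352]] [0.59031483 0.05836064]
[[ 0.8848  0.1409]
 [ 0.922  -0.1774]
 [ 0.7726 -0.1932]
 [ 0.7342  0.124 ]] [ 0.8283887  -0.02641523]
tray yaw -5.718002182510559 -5.263071224145583 -6.1720646227572615 -5.711825758866112
deck yaw 6.414585670370247 6.064755916829278 6.659505882916918 6.909194137431214
deck front mid [ 0.75339674 -0.03461557] from centre [ 0.8283887  -0.02641523]
handle [[0.45124191 0.07359495]
 [0.52376939 0.06836471]] -4.1246870770148005
rails [[ 0.74784157  0.04667129]
 [ 0.76547831 -0.11547811]]
tray lens [np.float64(0.1407717542290387), np.float64(0.13029090099998428), np.float64(0.14180183907434954), np.float64(0.1314176682883428)] [np.float64(0.32047821728245546), np.float64(0.15018570410411386), np.float64(0.31957021622042237), np.float64(0.15157164254922964)]
can [[0.71062369 0.32405277]] side [[0.71285775 0.32663876]]
[[ 6.41966114e-01 -1.14060412e-02]
 [ 5.20747076e-01  3.20249819e-04]
 [ 5.29429092e-01  1.54823885e-01]
 [ 6.60629256e-01  1.24532275e-01]]
bench rail side [[ 0.87087056  0.15051164]
 [ 0.73035832  0.13080368]
 [ 0.77361203 -0.18373041]]
```

Bearing target: the larger grey ring at world (0.551, 0.247). The tray is at about (0.590, 0.058) with yaw −5.8°, the bay at (0.753, −0.035) with yaw 6.5°.

Emit:
servo_tool(targets=[{"tx": 0.022, "ty": 0.055, "tz": 0, "twist": -7}, {"tx": 0.022, "ty": 0.055, "tz": 0, "twist": -7}, {"tx": 0.022, "ty": 0.055, "tz": 0, "twist": -7}, {"tx": 0.022, "ty": 0.055, "tz": 0, "twist": -7}, {"tx": 0.022, "ty": 0.055, "tz": 0}, {"tx": 0.022, "ty": 0.055, "tz": 0}, {"tx": 0.022, "ty": 0.055, "tz": 0}, {"tx": 0.022, "ty": 0.055, "tz": 0}])

```text
$.targets[0]: bad value
```

Emit:
servo_tool(targets=[{"fingers": 0, "tx": 0.022, "ty": 0.055, "tz": 0, "twist": -7}, {"fingers": 0, "tx": 0.022, "ty": 0.055, "tz": 0, "twist": -7}, {"fingers": 0, "tx": 0.022, "ty": 0.055, "tz": 0, "twist": -7}, {"fingers": 0, "tx": 0.022, "ty": 0.055, "tz": 0, "twist": -7}, {"fingers": 0, "tx": 0.022, "ty": 0.055, "tz": 0, "twist": 0}, {"fingers": 0, "tx": 0.022, "ty": 0.055, "tz": 0, "twist": 0}, {"fingers": 0, "tx": 0.022, "ty": 0.055, "tz": 0, "twist": 0}, {"fingers": 0, "tx": 0.022, "ty": 0.055, "tz": 0, "twist": 0}])

```text
time_s: 3.05
tool_pos: [0.4058, -0.1046, 0.3022]
ee_rot: [0.0, 0.998, -0.061, 0.002]
wrist_force: [1.7, -1.4, 0.0]
gripper_width: 0.0932
```

Emit:
servo_tool(targets=[{"fingers": 0, "tx": 0.021, "ty": 0.052, "tz": 0, "twist": 0}, {"fingers": 0, "tx": 0.021, "ty": 0.052, "tz": 0, "twist": 0}, {"fingers": 0, "tx": 0.021, "ty": 0.052, "tz": 0, "twist": 0}, {"fingers": 0, "tx": 0.021, "ty": 0.052, "tz": -0.02, "twist": 0}, {"fingers": 0, "tx": 0.02, "ty": 0.05, "tz": -0.03, "twist": 0}, {"fingers": 0, "tx": 0.02, "ty": 0.05, "tz": -0.03, "twist": 0}, {"fingers": 0, "tx": 0.015, "ty": 0.04, "tz": -0.03, "twist": 0}, {"fingers": 0, "tx": 0, "ty": 0, "tz": 0, "twist": 0}])

```text
time_s: 4.05
tool_pos: [0.5478, 0.2588, 0.1916]
ee_rot: [0.0, 0.998, -0.058, 0.006]
wrist_force: [-0.6, -0.4, 0.6]
gripper_width: 0.0927
```

Run:
```python
from h import *
s=robot.observe();im=robot.capture('wrist');cv2.imwrite('pics/w1.png',im[:,:,::-1])
print(s['tool_pos'],s['ee_rot'])
for d in robot.cut_out('bearing','wrist'):
    m=d['region'].astype(np.uint8);M=cv2.moments(m,True);c=[M['m10']/M['m00'],M['m01']/M['m00']]
    e=d['extent'];print(d['score'],e,ray('wrist',[c,[e[0]+e[2]/2,e[1]+e[3]/2]],.012,s))
```

```text
[0.54779638 0.25883259 0.19155279] [ 3.13682944e-04  9.98270823e-01 -5.84324846e-02  6.39607003e-03]
0.94 [307.4, 266.6, 53.9, 44.2] [[0.47530019 0.22300524]
 [0.47657026 0.22154648]]
0.88 [277.0, 63.6, 45.8, 50.0] [[0.63762778 0.23466717]
 [0.63704909 0.2337844 ]]
0.7 [270.5, 176.3, 53.1, 57.9] [[0.55222257 0.24681605]
 [0.55149766 0.24484064]]
```

View pics/w1.png

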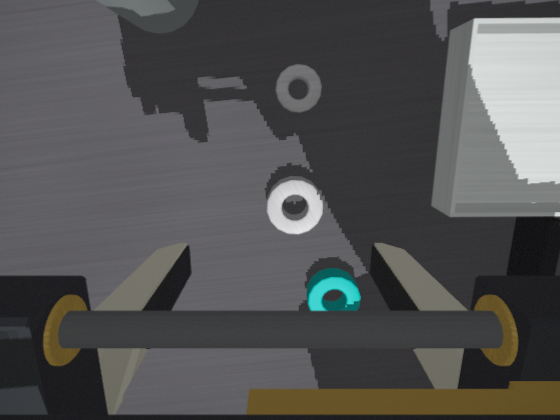

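Emit:
servo_tool(targets=[{"fingers": 0, "tx": 0.004, "ty": -0.0125, "tz": 0, "twist": 0}, {"fingers": 0, "tx": 0, "ty": 0, "tz": -0.04, "twist": 0}, {"fingers": 0, "tx": 0, "ty": 0, "tz": -0.03, "twist": 0}, {"fingers": 0, "tx": 0, "ty": 0, "tz": -0.015, "twist": 0}, {"fingers": 0, "tx": 0, "ty": 0, "tz": -0.008, "twist": 0}, {"fingers": 0, "tx": 0, "ty": 0, "tz": 0, "twist": 0}, {"fingers": 0, "tx": 0, "ty": 0, "tz": 0, "twist": 0}, {"fingers": 0, "tx": 0, "ty": 0, "tz": 0, "twist": 0}])

```text
time_s: 5.15
tool_pos: [0.5609, 0.237, 0.1142]
ee_rot: [-0.003, 0.998, -0.063, 0.019]
wrist_force: [0.0, -0.5, 0.2]
gripper_width: 0.0931
```

Emit:
servo_tool(targets=[{"fingers": 0, "tx": -0.005, "ty": 0.004, "tz": 0, "twist": 0}, {"fingers": 0, "tx": -0.005, "ty": 0.004, "tz": 0, "twist": 0}, {"fingers": 0, "tx": -0.002, "ty": 0.001, "tz": 0, "twist": 0}, {"fingers": 0, "tx": 0, "ty": 0, "tz": 0, "twist": 0}, {"fingers": 0, "tx": 0, "ty": 0, "tz": 0, "twist": 0}, {"fingers": 0, "tx": 0, "ty": 0, "tz": 0, "twist": 0}, {"fingers": 0, "tx": 0, "ty": 0, "tz": 0, "twist": 0}, {"fingers": 0, "tx": 0, "ty": 0, "tz": 0, "twist": 0}])

```text
time_s: 6.15
tool_pos: [0.5483, 0.2472, 0.1151]
ee_rot: [-0.004, 0.998, -0.063, 0.019]
wrist_force: [0.7, 0.1, -0.4]
gripper_width: 0.0929
```

Run:
```python
from h import *
s=robot.observe();print(s['tool_pos'],s['ee_rot'],s['joint_pos'],s['qd'],s['time_s'])
```

```text
[0.54833249 0.24721729 0.11507661] [-0.00352873  0.99782864 -0.06281389  0.01949293] [ 0.34269026  0.27090066  1.68614251 -0.0097624   1.14595603  2.04307402] [ 5.53551676e-05  2.12075268e-03 -1.87484612e-03  1.40545766e-03
  1.24162249e-03  1.11351547e-03] 6.15
```

Emit:
servo_tool(targets=[{"fingers": 0, "tx": 0, "ty": -0.001, "tz": -0.006, "twist": 0}, {"fingers": 0, "tx": 0, "ty": 0, "tz": -0.006, "twist": 0}, {"fingers": 0, "tx": 0, "ty": 0, "tz": -0.006, "twist": 0}, {"fingers": 0, "tx": 0, "ty": 0, "tz": -0.005, "twist": 0}, {"fingers": 0, "tx": 0, "ty": 0, "tz": -0.003, "twist": 0}, {"fingers": 0, "tx": 0, "ty": 0, "tz": 0, "twist": 0}, {"fingers": 255, "tx": 0, "ty": 0, "tz": 0, "twist": 0}, {"fingers": 255, "tx": 0, "ty": 0, "tz": 0, "twist": 0}])

```text
time_s: 7.15
tool_pos: [0.5481, 0.246, 0.0867]
ee_rot: [-0.003, 0.998, -0.063, 0.019]
wrist_force: [0.8, -0.5, 0.2]
gripper_width: 0.0775
```

Emit:
servo_tool(targets=[{"fingers": 255, "tx": 0, "ty": 0, "tz": 0, "twist": 0}, {"fingers": 255, "tx": 0, "ty": 0, "tz": 0, "twist": 0}, {"fingers": 255, "tx": 0, "ty": 0, "tz": 0, "twist": 0}, {"fingers": 255, "tx": 0, "ty": 0, "tz": 0, "twist": 0}, {"fingers": 255, "tx": 0, "ty": 0, "tz": 0, "twist": 0}, {"fingers": 255, "tx": 0, "ty": 0, "tz": 0, "twist": 0}, {"fingers": 255, "tx": 0, "ty": 0, "tz": 0, "twist": 0}, {"fingers": 255, "tx": 0, "ty": 0, "tz": 0, "twist": 0}])

```text
time_s: 8.15
tool_pos: [0.5484, 0.2461, 0.0872]
ee_rot: [-0.004, 0.998, -0.063, 0.02]
wrist_force: [0.0, 0.1, 0.3]
gripper_width: 0.0429
```

Emit:
servo_tool(targets=[{"fingers": 255, "tx": 0, "ty": 0, "tz": 0.008, "twist": 0}, {"fingers": 255, "tx": 0, "ty": 0, "tz": 0.015, "twist": 0}, {"fingers": 255, "tx": 0, "ty": 0, "tz": 0.018, "twist": 0}, {"fingers": 255, "tx": 0, "ty": 0, "tz": 0.012, "twist": 0}, {"fingers": 255, "tx": 0.003, "ty": -0.012, "tz": 0, "twist": 0}, {"fingers": 255, "tx": 0.006, "ty": -0.028, "tz": 0, "twist": 0}, {"fingers": 255, "tx": 0.006, "ty": -0.028, "tz": 0, "twist": 0}, {"fingers": 255, "tx": 0.006, "ty": -0.028, "tz": 0, "twist": 0}])

```text
time_s: 9.15
tool_pos: [0.5698, 0.1472, 0.1452]
ee_rot: [-0.004, 0.998, -0.061, 0.02]
wrist_force: [0.0, 0.5, -1.1]
gripper_width: 0.0432
```

Emit:
servo_tool(targets=[{"fingers": 255, "tx": 0.005, "ty": -0.028, "tz": 0, "twist": 0}, {"fingers": 255, "tx": 0.004, "ty": -0.022, "tz": 0, "twist": 0}, {"fingers": 255, "tx": 0.003, "ty": -0.014, "tz": 0, "twist": 0}, {"fingers": 255, "tx": 0.002, "ty": -0.008, "tz": 0, "twist": 0}, {"fingers": 255, "tx": 0, "ty": -0.003, "tz": 0, "twist": 0}, {"fingers": 255, "tx": 0, "ty": 0, "tz": 0, "twist": 0}, {"fingers": 255, "tx": 0, "ty": 0, "tz": 0, "twist": 0}, {"fingers": 255, "tx": 0, "ty": 0, "tz": 0, "twist": 0}])

```text
time_s: 10.15
tool_pos: [0.5833, 0.0666, 0.1435]
ee_rot: [-0.003, 0.998, -0.062, 0.019]
wrist_force: [0.0, -0.0, -0.8]
gripper_width: 0.0433
```

Run:
```python
from h import *
s=robot.observe();print(s['tool_pos'],s['ee_rot'],s['time_s'])
a=robot.capture('wrist');b=robot.capture('side');
o=np.hstack([cv2.resize(a,(400,300)),b[150:330,200:400][:, :]if 0 else cv2.resize(b[150:330,180:420],(400,300))]);cv2.imwrite('pics/w2.png',o[:,:,::-1])
```

```text
[0.58332524 0.06656849 0.1435406 ] [-0.00341469  0.9978773  -0.06211703  0.01925384] 10.15
```

View pics/w2.png

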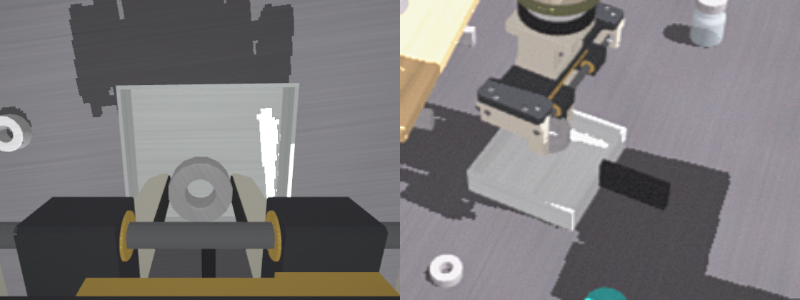

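Emit:
servo_tool(targets=[{"fingers": 255, "tx": 0.003, "ty": -0.006, "tz": -0.004, "twist": 0}, {"fingers": 255, "tx": 0.001, "ty": -0.002, "tz": -0.01, "twist": 0}, {"fingers": 255, "tx": 0, "ty": 0, "tz": -0.012, "twist": 0}, {"fingers": 255, "tx": 0, "ty": 0, "tz": -0.01, "twist": 0}, {"fingers": 255, "tx": 0, "ty": 0, "tz": -0.006, "twist": 0}, {"fingers": 255, "tx": 0, "ty": 0, "tz": -0.003, "twist": 0}, {"fingers": 255, "tx": 0, "ty": 0, "tz": 0, "twist": 0}, {"fingers": 255, "tx": 0, "ty": 0, "tz": 0, "twist": 0}])

```text
time_s: 11.25
tool_pos: [0.5869, 0.0581, 0.0943]
ee_rot: [-0.003, 0.998, -0.062, 0.018]
wrist_force: [-0.3, -0.5, -1.2]
gripper_width: 0.0428
```

Emit:
servo_tool(targets=[{"fingers": 255, "tx": 0, "ty": 0, "tz": -0.001, "twist": 0}, {"fingers": 255, "tx": 0, "ty": 0, "tz": -0.001, "twist": 0}, {"fingers": 255, "tx": 0, "ty": 0, "tz": -0.001, "twist": 0}, {"fingers": 255, "tx": 0, "ty": 0, "tz": -0.001, "twist": 0}, {"fingers": 255, "tx": 0, "ty": 0, "tz": 0, "twist": 0}, {"fingers": 255, "tx": 0, "ty": 0, "tz": 0, "twist": 0}, {"fingers": 255, "tx": 0, "ty": 0, "tz": 0, "twist": 0}, {"fingers": 255, "tx": 0, "ty": 0, "tz": 0, "twist": 0}])

```text
time_s: 12.25
tool_pos: [0.5876, 0.0581, 0.091]
ee_rot: [-0.003, 0.998, -0.062, 0.019]
wrist_force: [0.2, -0.0, -0.7]
gripper_width: 0.0428
```

Emit:
servo_tool(targets=[{"fingers": 255, "tx": 0, "ty": 0, "tz": -0.001, "twist": 0}, {"fingers": 255, "tx": 0, "ty": 0, "tz": -0.0005, "twist": 0}, {"fingers": 100, "tx": 0, "ty": 0, "tz": 0, "twist": 0}, {"fingers": 70, "tx": 0, "ty": 0, "tz": 0, "twist": 0}, {"fingers": 70, "tx": 0, "ty": 0, "tz": 0, "twist": 0}, {"fingers": 70, "tx": 0, "ty": 0, "tz": 0, "twist": 0}, {"fingers": 70, "tx": 0, "ty": 0, "tz": 0, "twist": 0}, {"fingers": 70, "tx": 0, "ty": 0, "tz": 0, "twist": 0}])

```text
time_s: 13.25
tool_pos: [0.5881, 0.0581, 0.0903]
ee_rot: [-0.003, 0.998, -0.062, 0.02]
wrist_force: [0.2, -0.3, -0.7]
gripper_width: 0.0674
```

Emit:
servo_tool(targets=[{"fingers": 70, "tx": 0, "ty": 0, "tz": 0.015, "twist": 0}, {"fingers": 70, "tx": 0, "ty": 0, "tz": 0.02, "twist": 0}, {"fingers": 70, "tx": 0, "ty": 0, "tz": 0.02, "twist": 0}, {"fingers": 70, "tx": -0.02, "ty": 0.002, "tz": 0.01, "twist": 0}, {"fingers": 70, "tx": -0.03, "ty": 0.003, "tz": 0.005, "twist": 0}, {"fingers": 70, "tx": -0.03, "ty": 0.003, "tz": 0, "twist": 0}, {"fingers": 70, "tx": -0.02, "ty": 0.003, "tz": 0, "twist": 0}, {"fingers": 70, "tx": -0.005, "ty": 0, "tz": 0, "twist": 0}])

```text
time_s: 14.25
tool_pos: [0.4844, 0.0694, 0.1757]
ee_rot: [-0.004, 0.998, -0.062, 0.027]
wrist_force: [0.4, -0.4, 0.4]
gripper_width: 0.0674
```

Run:
```python
from h import *
s=robot.observe();print(s['tool_pos'],s['ee_rot'],s['time_s'])
a=robot.capture('wrist');cv2.imwrite('pics/w3.png',a[:,:,::-1])
b=robot.capture('top');cv2.imwrite('pics/t3.png',cv2.resize(b[70:300,210:390],None,fx=2.6,fy=2.6,interpolation=cv2.INTER_CUBIC)[:,:,::-1])
```

```text
[0.48442587 0.06935824 0.17572578] [-0.004062    0.99769776 -0.06209045  0.02697129] 14.25
```

View pics/w3.png

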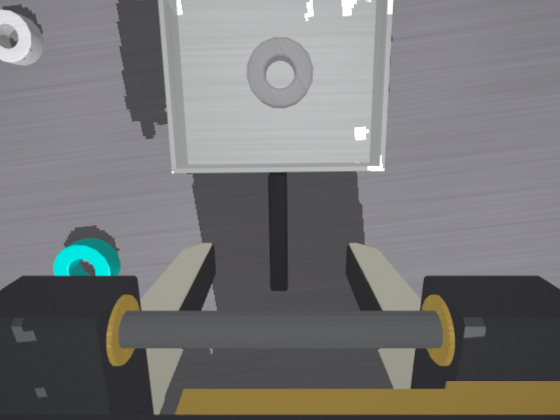

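View pics/t3.png

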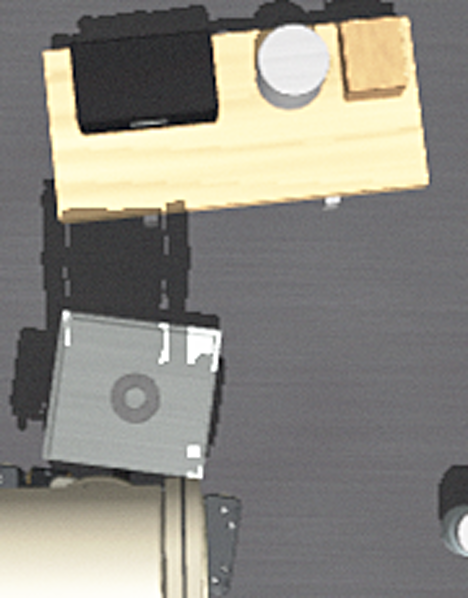

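Run:
```python
from h import *
s=robot.observe()
H=ray('wrist',[[279,290],[278,172]],.044,s);print(H,np.degrees(np.arctan2(*(H[1]-H[0])[::-1])))
T=ray('wrist',[[173,171],[384,170]],.032,s);print(T,T.mean(0),np.linalg.norm(T[0]-T[1]),np.degrees(np.arctan2(*(T[0]-T[1])[::-1]))-90)
q=s['ee_rot'];R=Ro.from_quat([q[1],q[2],q[3],q[0]]).as_matrix();print(R[:,2],R[:,0], s['tool_pos']+R[:,2]*.0653)
```

```text
[[0.45011752 0.07550783]
 [0.52943833 0.06614826]] -6.729583571681572
[[ 0.53725254  0.13549168]
 [ 0.52079216 -0.00278258]] [0.52902235 0.06635455] 0.13925054136474205 -6.788631226948681
[ 0.05459673  0.00468465 -0.9984975 ] [ 0.99078951 -0.12435457  0.05359183] [0.48876231 0.06945581 0.11035873]
```

Emit:
servo_tool(targets=[{"fingers": 70, "tx": -0.01, "ty": 0.002, "tz": 0, "twist": 0}, {"fingers": 70, "tx": -0.008, "ty": 0.0015, "tz": -0.01, "twist": 0}, {"fingers": 70, "tx": -0.002, "ty": 0, "tz": -0.018, "twist": 0}, {"fingers": 70, "tx": 0, "ty": 0, "tz": -0.018, "twist": 0}, {"fingers": 70, "tx": 0, "ty": 0, "tz": -0.012, "twist": 0}, {"fingers": 70, "tx": 0, "ty": 0, "tz": -0.006, "twist": 0}, {"fingers": 70, "tx": 0, "ty": 0, "tz": 0, "twist": 0}, {"fingers": 70, "tx": 0, "ty": 0, "tz": 0, "twist": 0}])

```text
time_s: 15.35
tool_pos: [0.464, 0.0728, 0.1082]
ee_rot: [-0.004, 0.998, -0.063, 0.027]
wrist_force: [-0.1, -0.8, 0.0]
gripper_width: 0.0674
```

Emit:
servo_tool(targets=[{"fingers": 70, "tx": 0, "ty": 0, "tz": -0.005, "twist": 0}, {"fingers": 70, "tx": 0, "ty": 0, "tz": -0.005, "twist": 0}, {"fingers": 70, "tx": 0, "ty": 0, "tz": -0.002, "twist": 0}, {"fingers": 255, "tx": 0, "ty": 0, "tz": 0, "twist": 0}, {"fingers": 255, "tx": 0, "ty": 0, "tz": 0, "twist": 0}, {"fingers": 255, "tx": 0, "ty": 0, "tz": 0, "twist": 0}, {"fingers": 255, "tx": 0, "ty": 0, "tz": 0, "twist": 0}, {"fingers": 255, "tx": 0, "ty": 0, "tz": 0, "twist": 0}])

```text
time_s: 16.35
tool_pos: [0.4651, 0.0728, 0.0967]
ee_rot: [-0.004, 0.998, -0.062, 0.028]
wrist_force: [0.0, 0.3, -0.5]
gripper_width: 0.0219
```

Emit:
servo_tool(targets=[{"fingers": 255, "tx": 0, "ty": 0, "tz": 0, "twist": 0}, {"fingers": 255, "tx": 0, "ty": 0, "tz": 0, "twist": 0}, {"fingers": 255, "tx": 0, "ty": 0, "tz": 0, "twist": 0}, {"fingers": 255, "tx": 0, "ty": 0, "tz": 0, "twist": 0}, {"fingers": 255, "tx": 0, "ty": 0, "tz": 0, "twist": 0}, {"fingers": 255, "tx": 0, "ty": 0, "tz": 0, "twist": 0}, {"fingers": 255, "tx": 0, "ty": 0, "tz": 0, "twist": 0}, {"fingers": 255, "tx": 0, "ty": 0, "tz": 0, "twist": 0}])

```text
time_s: 17.35
tool_pos: [0.4654, 0.073, 0.0971]
ee_rot: [-0.004, 0.998, -0.062, 0.028]
wrist_force: [0.2, 1.6, 0.7]
gripper_width: 0.0122
```

Run:
```python
from h import *
s=robot.observe();print(s['tool_pos'],s['ee_rot'],s['time_s'],s['wrist_force'])
a=robot.capture('wrist');cv2.imwrite('pics/w4.png',a[:,:,::-1])
b=robot.capture('side');cv2.imwrite('pics/s4.png',cv2.resize(b,(800,600))[:,:,::-1])
```

```text
[0.46537207 0.07298964 0.0970666 ] [-0.00407865  0.99766409 -0.06204933  0.0282775 ] 17.35 [0.22369087 1.568189   0.66354127]
```

View pics/w4.png

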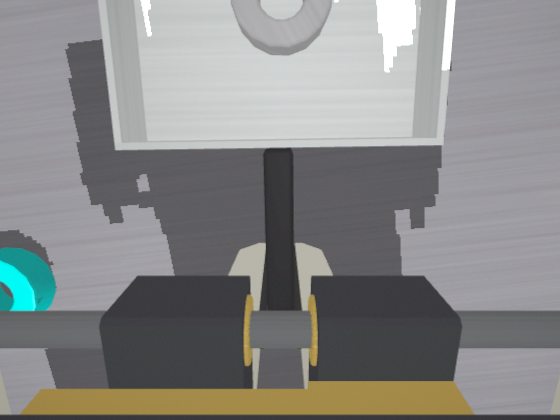

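View pics/s4.png

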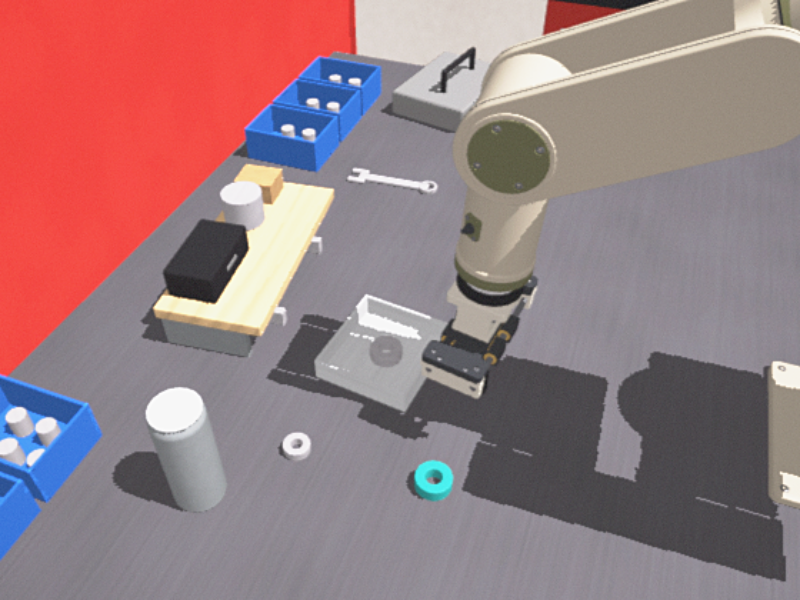

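Emit:
servo_tool(targets=[{"fingers": 255, "tx": 0.002, "ty": -0.005, "tz": 0, "twist": 0.7}, {"fingers": 255, "tx": 0.004, "ty": -0.01, "tz": 0, "twist": 1.2}, {"fingers": 255, "tx": 0.004, "ty": -0.01, "tz": 0, "twist": 1.2}, {"fingers": 255, "tx": 0.004, "ty": -0.01, "tz": 0, "twist": 1.2}, {"fingers": 255, "tx": 0.004, "ty": -0.01, "tz": 0, "twist": 1.2}, {"fingers": 255, "tx": 0.004, "ty": -0.01, "tz": 0, "twist": 1.2}, {"fingers": 255, "tx": 0.002, "ty": -0.005, "tz": 0, "twist": 0.5}, {"fingers": 255, "tx": 0, "ty": 0, "tz": 0, "twist": 0}])

```text
time_s: 18.45
tool_pos: [0.4883, 0.0136, 0.0972]
ee_rot: [-0.009, 1.0, 0.005, 0.025]
wrist_force: [-0.2, 1.7, 1.4]
gripper_width: 0.0121
```

```bash
cat > look.py <<'E'
from h import *
import sys
s=robot.observe();q=s['ee_rot'];R=Ro.from_quat([q[1],q[2],q[3],q[0]]).as_matrix()
print(s['time_s'],s['tool_pos'],'F',s['wrist_force'].round(1),'w',s['gripper_width'],'yaw',np.degrees(np.arctan2(R[1,0],R[0,0])),'z',R[:,2].round(3),'grip',s['tool_pos']+R[:,2]*.0653)
n=sys.argv[1]
a=robot.capture('wrist');cv2.imwrite(f'pics/w{n}.png',a[:,:,::-1])
if len(sys.argv)>2:
    b=robot.capture('top');cv2.imwrite(f'pics/t{n}.png',cv2.resize(b[60:290,200:400],None,fx=2.6,fy=2.6,interpolation=cv2.INTER_CUBIC)[:,:,::-1])
E
python3 look.py 5
```

```text
18.45 [0.48826138 0.01358893 0.09719129] F [-0.2  1.7  1.4] w 0.012126389385314002 yaw 0.581010252562622 z [ 0.05   0.018 -0.999] grip [0.49155179 0.01473653 0.03198434]
```

View pics/w5.png

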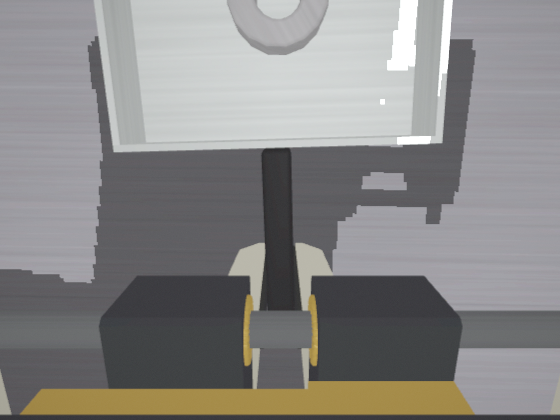

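Emit:
servo_tool(targets=[{"fingers": 255, "tx": 0.002, "ty": -0.006, "tz": 0, "twist": 0.5}, {"fingers": 255, "tx": 0.004, "ty": -0.011, "tz": 0, "twist": 0.8}, {"fingers": 255, "tx": 0.004, "ty": -0.011, "tz": 0, "twist": 0.8}, {"fingers": 255, "tx": 0.004, "ty": -0.011, "tz": 0, "twist": 0.8}, {"fingers": 255, "tx": 0.004, "ty": -0.011, "tz": 0, "twist": 0.8}, {"fingers": 255, "tx": 0.004, "ty": -0.011, "tz": 0, "twist": 0.8}, {"fingers": 255, "tx": 0.003, "ty": -0.008, "tz": 0, "twist": 0.5}, {"fingers": 255, "tx": 0, "ty": 0, "tz": 0, "twist": 0}])

```text
time_s: 19.5
tool_pos: [0.5129, -0.053, 0.0974]
ee_rot: [-0.012, 0.998, 0.053, 0.024]
wrist_force: [1.2, 3.3, 0.6]
gripper_width: 0.0122
```

```bash
python3 look.py 6 t
```

```text
19.5 [ 0.51285225 -0.0530088   0.09744246] F [1.2 3.3 0.6] w 0.012231497807586079 yaw 6.033951425919559 z [ 0.046  0.027 -0.999] grip [ 0.51588431 -0.05125878  0.03223637]
```

View pics/w6.png

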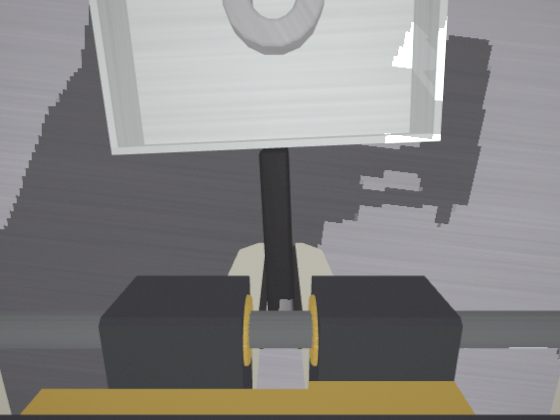

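View pics/t6.png

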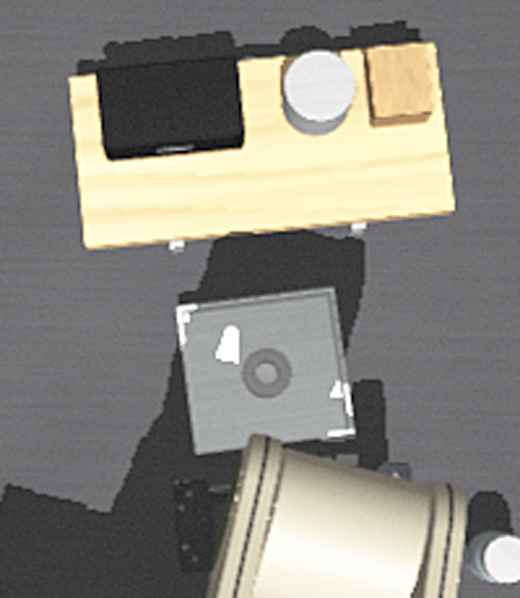

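```bash
cat > pose.py <<'E'
from h import *
import sys
def ang(v):return np.degrees(np.arctan2(v[1],v[0]))
def trayp(c):
    T=ray('top',np.array(c)/2.6+[200,60],.032)
    e=(T[0]-T[3]+T[1]-T[2]);f=T[0]-T[1]+T[3]-T[2]
    p=T.mean(0);a=np.radians(6.5);d=p-[.7534,-.0346]
    print('tray',p.round(4),'yaw',ang(e),ang(f)-90,'bay',d@[np.cos(a),np.sin(a)],d@[-np.sin(a),np.cos(a)])
E
python3 -c "
from pose import *
trayp([[177,307],[333,288],[354,436],[195,455]])
D=ray('top',np.array([[69,76],[435,42],[454,211],[86,248]])/2.6+[200,60],.068);print(D,D.mean(0))
R=ray('top',np.array([[177,245],[359,229]])/2.6+[200,60],.025);print(R,R.mean(0))
s=robot.observe()
W=ray('wrist',[[113,151],[440,139]],.032,s);print(W,ang(W[0]-W[1])-90,W.mean(0))
"
```

```text
tray [ 0.6348 -0.0337] yaw 8.276720191556693 7.938485957078882 bay -0.11773287616017647 0.014291204922821207
[[ 0.88479793  0.14094306]
 [ 0.9219445  -0.17649973]
 [ 0.77261827 -0.19324032]
 [ 0.73420827  0.122301  ]] [ 0.82839224 -0.026624  ]
[[ 0.74695632  0.04576349]
 [ 0.76458929 -0.11637922]] [ 0.7557728  -0.03530787]
[[ 0.5654759   0.02688405]
 [ 0.58548703 -0.11188389]] 8.20581236741161 [ 0.57548147 -0.04249992]
```

Emit:
servo_tool(targets=[{"fingers": 255, "tx": 0.001, "ty": -0.002, "tz": 0, "twist": -0.4}, {"fingers": 255, "tx": 0.002, "ty": -0.003, "tz": 0, "twist": -0.5}, {"fingers": 255, "tx": 0.002, "ty": -0.003, "tz": 0, "twist": -0.5}, {"fingers": 255, "tx": 0.002, "ty": -0.002, "tz": 0, "twist": -0.5}, {"fingers": 255, "tx": 0.003, "ty": 0, "tz": 0, "twist": -0.3}, {"fingers": 255, "tx": 0.003, "ty": 0, "tz": 0, "twist": 0}, {"fingers": 255, "tx": 0, "ty": 0, "tz": 0, "twist": 0}, {"fingers": 255, "tx": 0, "ty": 0, "tz": 0, "twist": 0}])

```text
time_s: 20.6
tool_pos: [0.5242, -0.0594, 0.0978]
ee_rot: [-0.013, 0.999, 0.033, 0.022]
wrist_force: [-0.8, 2.2, 3.9]
gripper_width: 0.0118
```

```bash
python3 look.py 7 t
```

```text
20.6 [ 0.52423831 -0.05940972  0.09775456] F [-0.8  2.2  3.9] w 0.011803455476474777 yaw 3.8049301021219617 z [ 0.043  0.028 -0.999] grip [ 0.52705098 -0.05760943  0.03254   ]
```

View pics/w7.png

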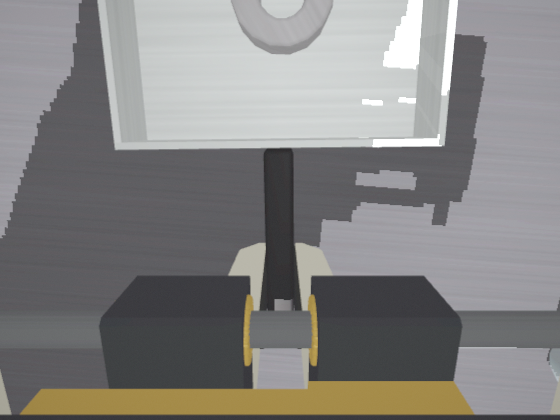

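View pics/t7.png

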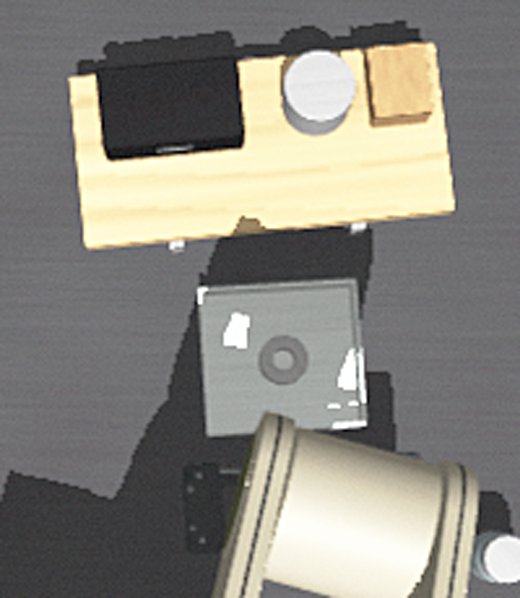

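```bash
python3 -c "
from pose import *
trayp([[200,288],[357,279],[366,426],[207,437]])
s=robot.observe()
W=ray('wrist',[[117,149],[442,144]],.032,s);print(W,ang(W[0]-W[1])-90,W.mean(0))
"
```

```text
tray [ 0.6475 -0.0492] yaw 3.811266635303579 4.676475015869798 bay -0.10691660292807324 -0.0024796039443323505
[[ 0.58054042  0.01654577]
 [ 0.59219263 -0.12225117]] 4.798812840966789 [ 0.58636652 -0.0528527 ]
```

Emit:
servo_tool(targets=[{"fingers": 255, "tx": 0.002, "ty": -0.0005, "tz": 0, "twist": 0.5}, {"fingers": 255, "tx": 0.003, "ty": -0.0005, "tz": 0, "twist": 0.5}, {"fingers": 255, "tx": 0.003, "ty": -0.0005, "tz": 0, "twist": 0.5}, {"fingers": 255, "tx": 0.003, "ty": 0, "tz": 0, "twist": 0.3}, {"fingers": 255, "tx": 0.003, "ty": 0.0003, "tz": 0, "twist": 0}, {"fingers": 255, "tx": 0.003, "ty": 0.0003, "tz": 0, "twist": 0}, {"fingers": 255, "tx": 0, "ty": 0, "tz": 0, "twist": 0}, {"fingers": 255, "tx": 0, "ty": 0, "tz": 0, "twist": 0}])

```text
time_s: 21.7
tool_pos: [0.535, -0.0612, 0.097]
ee_rot: [-0.014, 0.999, 0.048, 0.013]
wrist_force: [-1.8, 1.1, 5.2]
gripper_width: 0.0124
```

```bash
python3 look.py 8 t
```

```text
21.7 [ 0.53495377 -0.06124342  0.09704182] F [-1.8  1.1  5.2] w 0.012399934039869538 yaw 5.531324804335021 z [ 0.024  0.029 -0.999] grip [ 0.53653344 -0.0593473   0.03178847]
```

View pics/w8.png

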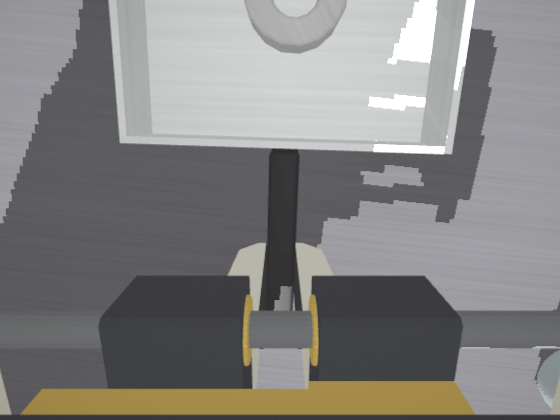

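View pics/t8.png

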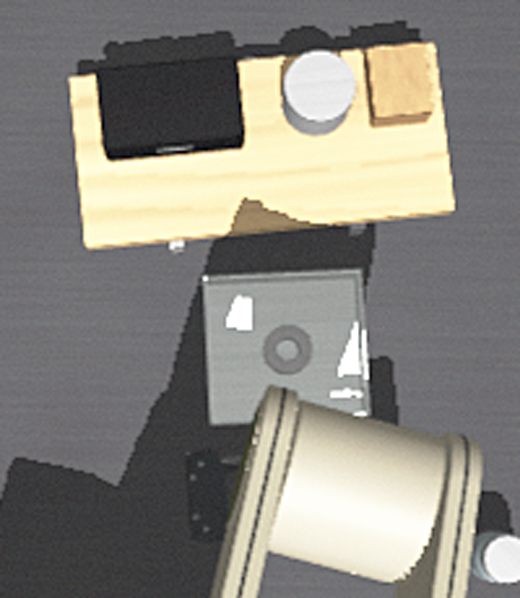

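```bash
python3 -c "
from pose import *
T=ray('top',np.array([[205,278],[364,269],[209,426]])/2.6+[200,60],.032);print(T,ang(T[0]-T[1])-90,ang(T[0]-T[2]),(T[1]+T[2])/2)
s=robot.observe()
W=ray('wrist',[[122,141],[450,152]],.032,s);y=ang(W[0]-W[1])-90;print(W,y,W.mean(0))
H=ray('wrist',[[284,150],[280,285]],.044,s);print(H,ang(H[0]-H[1]))
y=np.radians(y)
for p in [W.mean(0)+.065*np.array([np.cos(y),np.sin(y)]),(T[1]+T[2])/2]:
  d=p-[.7534,-.0346];a=np.radians(6.5);print(d@[np.cos(a),np.sin(a)],d@[-np.sin(a),np.cos(a)])
"
```

```text
[[ 0.71649076  0.02026678]
 [ 0.72722403 -0.12027664]
 [ 0.58571271  0.01440911]] 4.367190572020462 2.5646191998498695 [ 0.65646837 -0.05293376]
[[ 0.5915692   0.01339949]
 [ 0.60069018 -0.12513484]] 3.7668694536683347 [ 0.59612969 -0.05586768]
[[ 0.59564038 -0.0558695 ]
 [ 0.53825624 -0.05987291]] 3.9907745368941616
-0.09374086175991125 -0.006426922813065593
-0.0983839773820366 -0.007242939818685697
```

Emit:
servo_tool(targets=[{"fingers": 255, "tx": 0, "ty": 0, "tz": 0, "twist": 0.8}, {"fingers": 255, "tx": 0, "ty": 0, "tz": 0, "twist": 0.8}, {"fingers": 255, "tx": 0, "ty": 0, "tz": 0, "twist": 0.8}, {"fingers": 255, "tx": 0, "ty": 0, "tz": 0, "twist": 0.8}, {"fingers": 255, "tx": 0, "ty": 0, "tz": 0, "twist": 0.8}, {"fingers": 255, "tx": 0, "ty": 0, "tz": 0, "twist": 0.8}, {"fingers": 255, "tx": 0, "ty": 0, "tz": 0, "twist": 0}, {"fingers": 255, "tx": 0, "ty": 0, "tz": 0, "twist": 0}])

```text
time_s: 22.8
tool_pos: [0.5344, -0.0637, 0.0968]
ee_rot: [-0.013, 0.996, 0.091, 0.011]
wrist_force: [-1.9, -3.6, 3.2]
gripper_width: 0.0124
```

```bash
python3 look.py 9 t
```

```text
22.8 [ 0.53436354 -0.06365661  0.09677757] F [-1.9 -3.6  3.2] w 0.012363080170683917 yaw 10.467912482429703 z [ 0.02   0.028 -0.999] grip [ 0.53569138 -0.06183609  0.03151646]
```

View pics/w9.png

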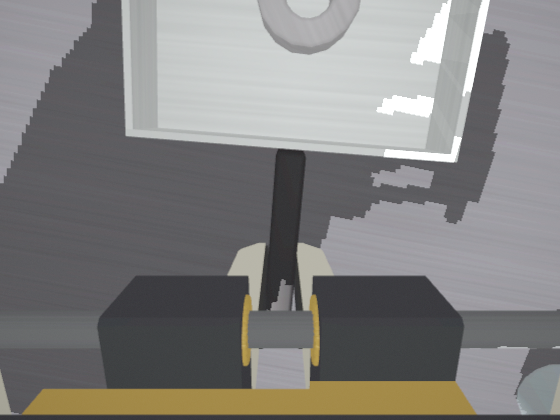

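View pics/t9.png

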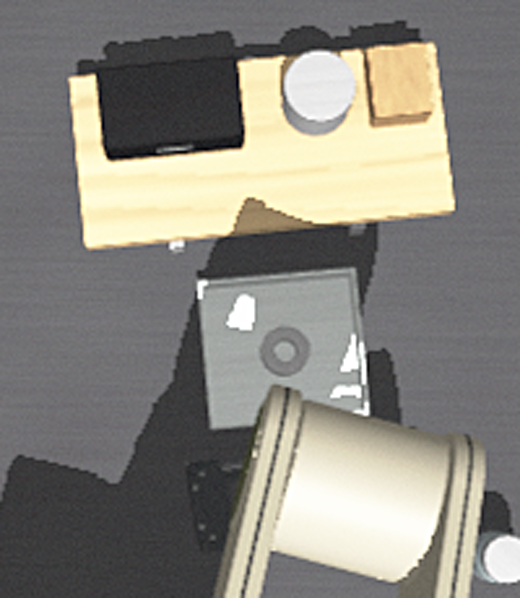

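```bash
cat >> pose.py <<'E'
def both(t3,w2):
    T=ray('top',np.array(t3)/2.6+[200,60],.032);print('top yaw',ang(T[0]-T[1])-90,ang(T[0]-T[2]))
    s=robot.observe();W=ray('wrist',w2,.032,s);y=ang(W[0]-W[1])-90;print('wrist yaw',y)
    y=np.radians(y)
    for p in [(T[1]+T[2])/2,W.mean(0)+.065*np.array([np.cos(y),np.sin(y)])]:
        d=p-[.7534,-.0346];a=np.radians(6.5);print('bay',d@[np.cos(a),np.sin(a)],d@[-np.sin(a),np.cos(a)])
E
python3 -c "
from pose import *
both([[197,281],[356,268],[211,428]],[[127,134],[459,160]])"
```

```text
top yaw 5.81583134463591 6.4443239562214805
wrist yaw 6.164172536138665
bay -0.09855951278513841 -0.004546517309074496
bay -0.09468797073688973 -0.0043590772191874835
```

Emit:
servo_tool(targets=[{"fingers": 255, "tx": 0.002, "ty": 0.0015, "tz": 0, "twist": 0.4}, {"fingers": 255, "tx": 0.003, "ty": 0.0015, "tz": 0, "twist": 0.4}, {"fingers": 255, "tx": 0.003, "ty": 0.0015, "tz": 0, "twist": 0.4}, {"fingers": 255, "tx": 0.003, "ty": 0.0015, "tz": 0, "twist": 0.4}, {"fingers": 255, "tx": 0.003, "ty": 0.001, "tz": 0, "twist": 0.2}, {"fingers": 255, "tx": 0.003, "ty": 0.0005, "tz": 0, "twist": 0}, {"fingers": 255, "tx": 0, "ty": 0, "tz": 0, "twist": 0}, {"fingers": 255, "tx": 0, "ty": 0, "tz": 0, "twist": 0}])

```text
time_s: 23.9
tool_pos: [0.548, -0.0562, 0.0966]
ee_rot: [-0.013, 0.994, 0.108, 0.006]
wrist_force: [-2.3, -3.6, 3.0]
gripper_width: 0.0133
```

```bash
python3 look.py 10 t
```

```text
23.9 [ 0.54795169 -0.05624907  0.09664109] F [-2.3 -3.6  3. ] w 0.013329641786402547 yaw 12.378996523711788 z [ 0.009  0.028 -1.   ] grip [ 0.54853189 -0.05443115  0.03136898]
```

View pics/w10.png

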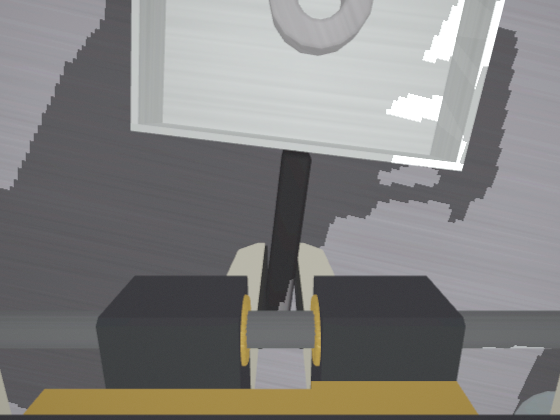

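View pics/t10.png

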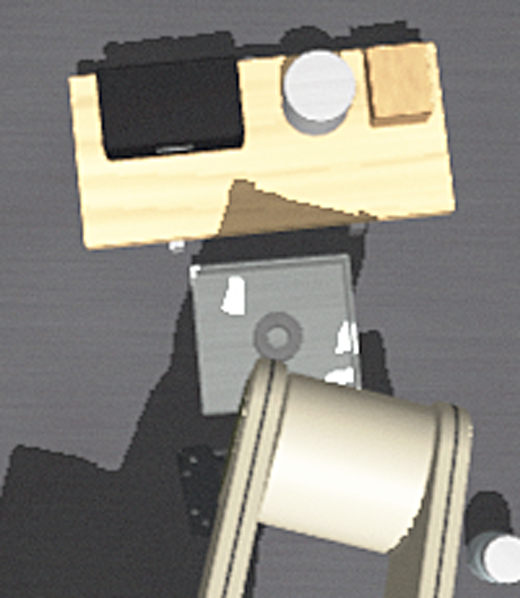

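```bash
python3 -c "
from pose import *
both([[190,268],[349,254],[203,414]],[[132,129],[463,168]])"
```

```text
top yaw 6.19091062361187 6.118567383141346
wrist yaw 5.85691450059673
bay -0.08558636461118835 0.0007788162072002
bay -0.08142950427431261 0.0009171414698236118
```

Emit:
servo_tool(targets=[{"fingers": 255, "tx": 0, "ty": 0, "tz": 0, "twist": -1}, {"fingers": 255, "tx": 0.001, "ty": 0, "tz": 0, "twist": -1}, {"fingers": 255, "tx": 0.003, "ty": 0.0003, "tz": 0, "twist": -1}, {"fingers": 255, "tx": 0.003, "ty": 0.0003, "tz": 0, "twist": 0}, {"fingers": 255, "tx": 0.003, "ty": 0.0003, "tz": 0, "twist": 0}, {"fingers": 255, "tx": 0.003, "ty": 0.0003, "tz": 0, "twist": 0}, {"fingers": 255, "tx": 0.003, "ty": 0.0003, "tz": 0, "twist": 0}, {"fingers": 255, "tx": 0, "ty": 0, "tz": 0, "twist": 0}])

```text
time_s: 25.0
tool_pos: [0.5604, -0.0516, 0.0969]
ee_rot: [-0.016, 0.997, 0.079, 0.001]
wrist_force: [0.0, -3.5, 3.9]
gripper_width: 0.0131
```

```bash
python3 look.py 11 t
```

```text
25.0 [ 0.56037648 -0.05161226  0.09687027] F [ 0.  -3.5  3.9] w 0.013064578660313542 yaw 9.087206820277963 z [-0.     0.032 -0.999] grip [ 0.56037033 -0.04950603  0.03160425]
```

View pics/w11.png

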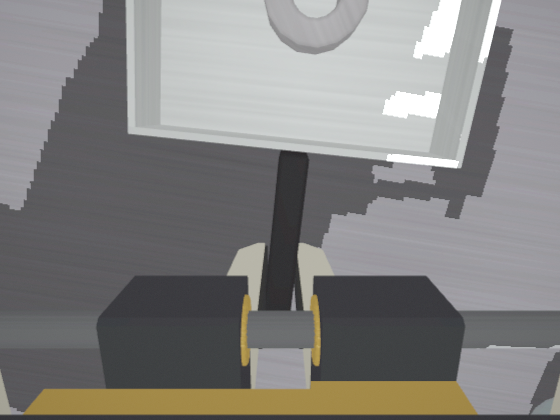

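View pics/t11.png

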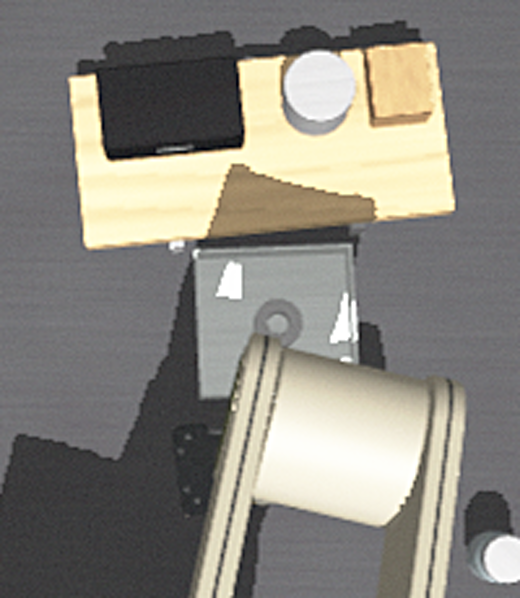

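```bash
python3 -c "
from pose import *
both([[193,254],[354,243],[199,398]],[[130,132],[461,165]])"
```

```text
top yaw 5.066015844216324 3.435523148132255
wrist yaw 3.6173855785044537
bay -0.07372471025948361 -0.0008748180685605473
bay -0.0694052583128742 -0.0002960073077728469
```

Emit:
servo_tool(targets=[{"fingers": 255, "tx": 0, "ty": -0.0015, "tz": 0, "twist": 0.5}, {"fingers": 255, "tx": 0.001, "ty": -0.0015, "tz": 0, "twist": 0.5}, {"fingers": 255, "tx": 0.001, "ty": -0.0015, "tz": 0, "twist": 0.5}, {"fingers": 255, "tx": 0.001, "ty": -0.0005, "tz": 0, "twist": 0.3}, {"fingers": 255, "tx": 0.002, "ty": 0, "tz": 0, "twist": 0}, {"fingers": 255, "tx": 0.002, "ty": 0.0002, "tz": 0, "twist": 0}, {"fingers": 255, "tx": 0, "ty": 0, "tz": 0, "twist": 0}, {"fingers": 255, "tx": 0, "ty": 0, "tz": 0, "twist": 0}])

```text
time_s: 26.1
tool_pos: [0.563, -0.0537, 0.0969]
ee_rot: [-0.02, 0.995, 0.096, -0.005]
wrist_force: [-2.9, -3.2, 5.3]
gripper_width: 0.0135
```

```bash
python3 look.py 12 t
```

```text
26.1 [ 0.56299195 -0.05371796  0.09686637] F [-2.9 -3.2  5.3] w 0.013478314533756867 yaw 10.982793776907947 z [-0.013  0.038 -0.999] grip [ 0.56215885 -0.0512298   0.03161911]
```

View pics/w12.png

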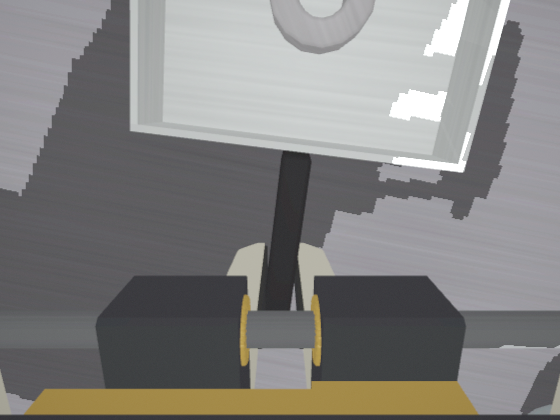

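View pics/t12.png

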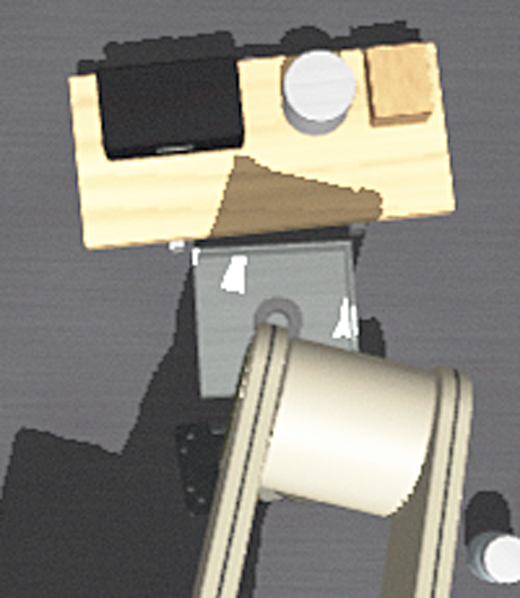

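```bash
python3 -c "
from pose import *
both([[192,252],[352,239],[200,397]],[[132,129],[464,170]])"
```

```text
top yaw 5.814310927143808 4.200761388077285
wrist yaw 4.221984950064538
bay -0.07145720528596301 -0.000657620135141878
bay -0.067955202390056 -0.0005461721541529342
```

Emit:
servo_tool(targets=[{"fingers": 255, "tx": 0.003, "ty": 0.0003, "tz": 0, "twist": 0}, {"fingers": 255, "tx": 0.004, "ty": 0.0004, "tz": 0, "twist": 0}, {"fingers": 255, "tx": 0.004, "ty": 0.0004, "tz": 0, "twist": 0}, {"fingers": 255, "tx": 0.004, "ty": 0.0004, "tz": 0, "twist": 0}, {"fingers": 255, "tx": 0.004, "ty": 0.0004, "tz": 0, "twist": 0}, {"fingers": 255, "tx": 0.004, "ty": 0.0004, "tz": 0, "twist": 0}, {"fingers": 255, "tx": 0.004, "ty": 0.0004, "tz": 0, "twist": 0}, {"fingers": 255, "tx": 0.002, "ty": 0.0002, "tz": 0, "twist": 0}])

```text
time_s: 27.2
tool_pos: [0.5842, -0.0495, 0.0964]
ee_rot: [-0.022, 0.995, 0.096, -0.016]
wrist_force: [-8.2, -2.5, 11.3]
gripper_width: 0.0139
```

```bash
python3 look.py 13 t
```

```text
27.2 [ 0.58416003 -0.04946191  0.09638441] F [-8.2 -2.5 11.3] w 0.01392091413789873 yaw 11.041784966793086 z [-0.036  0.042 -0.998] grip [ 0.58181593 -0.0467473   0.03118299]
```

View pics/w13.png

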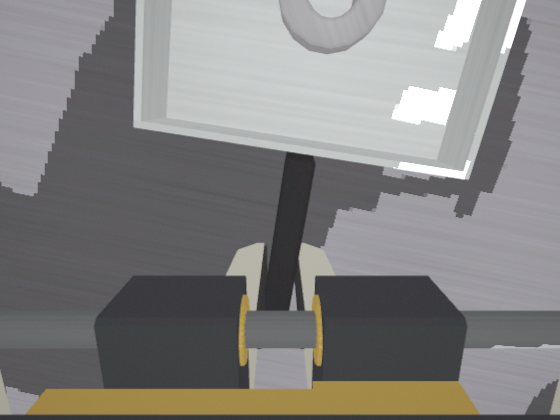

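View pics/t13.png

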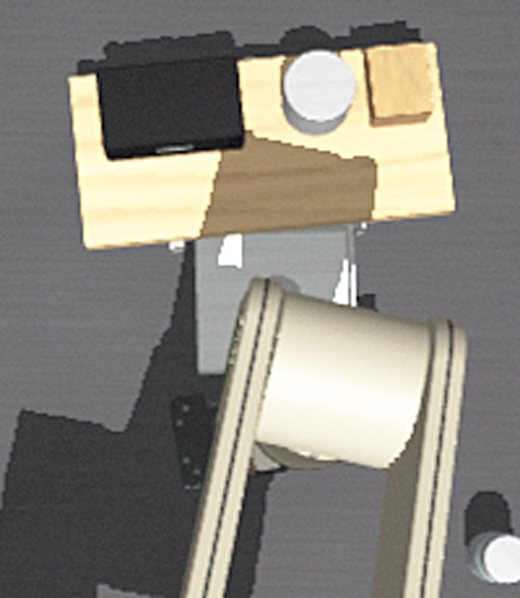

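```bash
python3 -c "
from pose import *
both([[195,238],[354,224],[199,374]],[[136,124],[468,179]])"
```

```text
top yaw 6.219771991286962 2.733940551861687
wrist yaw 1.9574273167586256
bay -0.05470740606149395 -0.00277776760817606
bay -0.04842410411559266 -0.0027671232899880048
```

```bash
python3 -c "
import cv2
a=cv2.imread('pics/t13.png');cv2.imwrite('pics/z13.png',cv2.resize(a[200:320,150:400],None,fx=3.2,fy=3.2,interpolation=cv2.INTER_CUBIC))
from h import *
b=robot.capture('side');cv2.imwrite('pics/s13.png',cv2.resize(b[100:320,90:380],None,fx=2.7,fy=2.7,interpolation=cv2.INTER_CUBIC)[:,:,::-1])"
```

```text
(no output)
```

View pics/z13.png

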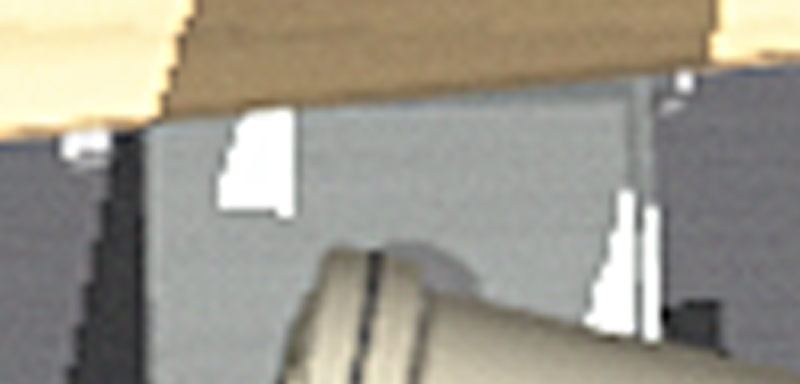

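View pics/s13.png

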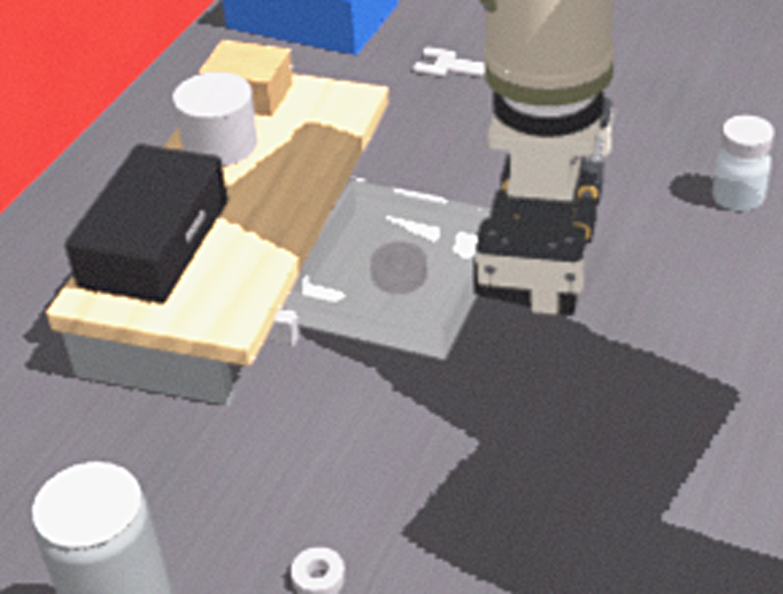

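Emit:
servo_tool(targets=[{"fingers": 255, "tx": -0.002, "ty": -0.001, "tz": 0.0008, "twist": 0}, {"fingers": 255, "tx": -0.001, "ty": -0.003, "tz": 0, "twist": 0}, {"fingers": 255, "tx": 0, "ty": -0.003, "tz": 0, "twist": 0}, {"fingers": 255, "tx": 0, "ty": -0.003, "tz": 0, "twist": 0}, {"fingers": 255, "tx": 0, "ty": -0.002, "tz": 0, "twist": 0}, {"fingers": 255, "tx": 0, "ty": 0, "tz": 0, "twist": 0}, {"fingers": 255, "tx": 0, "ty": 0, "tz": 0, "twist": 0}, {"fingers": 255, "tx": 0, "ty": 0, "tz": 0, "twist": 0}])

```text
time_s: 28.35
tool_pos: [0.5808, -0.0603, 0.097]
ee_rot: [-0.024, 0.995, 0.097, -0.016]
wrist_force: [-2.5, -0.1, 4.4]
gripper_width: 0.0123
```

```bash
python3 look.py 14 t
```

```text
28.35 [ 0.58080796 -0.06025882  0.09702082] F [-2.5 -0.1  4.4] w 0.012283007196823724 yaw 11.137441192026452 z [-0.037  0.045 -0.998] grip [ 0.57842223 -0.0572966   0.03183168]
```

View pics/w14.png

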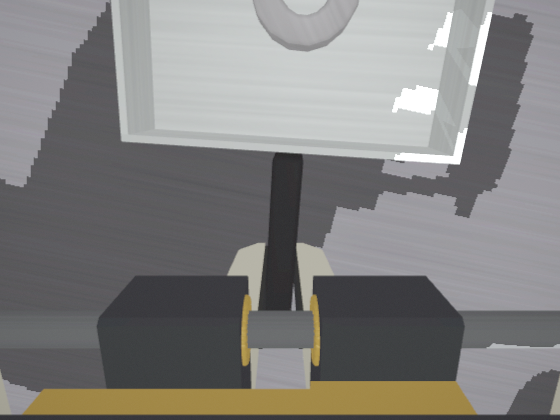

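View pics/t14.png

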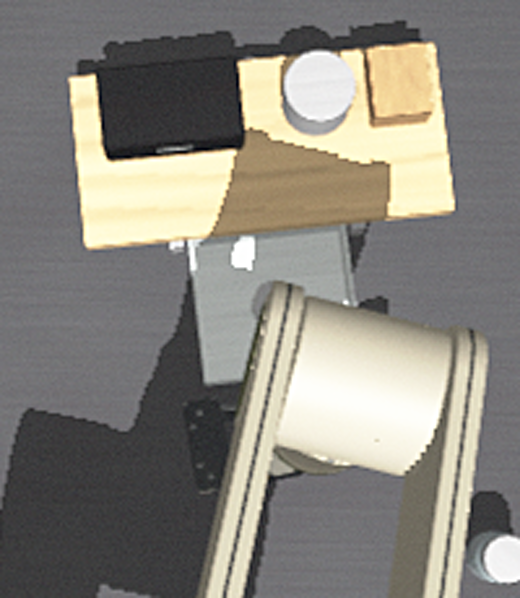

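```bash
python3 -c "
from pose import *
both([[189,238],[349,224],[204,385]],[[122,140],[461,162]])
s=robot.observe();H=ray('wrist',[[287,155],[283,270]],.044,s);print(H,ang(H[0]-H[1]))
a=cv2.imread('pics/t14.png');cv2.imwrite('pics/z14.png',cv2.resize(a[200:400,150:400],None,fx=3,fy=3,interpolation=cv2.INTER_CUBIC))"
```

```text
top yaw 6.188549249328545 6.839810303779867
wrist yaw 7.755340748594293
bay -0.0595306972831725 -0.002286378391283219
bay -0.05317418731446098 -0.0007228112907194967
[[ 0.63626268 -0.04974383]
 [ 0.58812723 -0.05769508]] 9.37970131098627
```

View pics/z14.png

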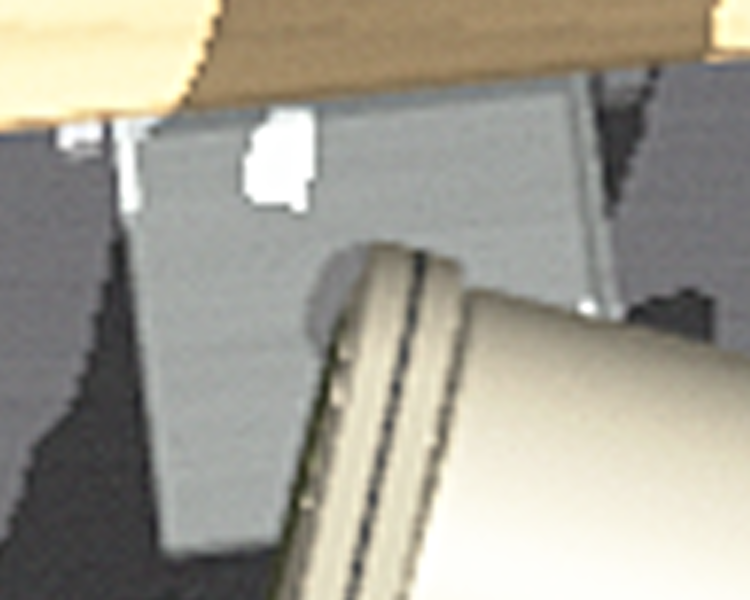

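Emit:
servo_tool(targets=[{"fingers": 255, "tx": 0.002, "ty": 0, "tz": 0.0003, "twist": -0.7}, {"fingers": 255, "tx": 0.004, "ty": 0.0003, "tz": 0.0003, "twist": -0.7}, {"fingers": 255, "tx": 0.004, "ty": 0.0003, "tz": 0.0003, "twist": 0}, {"fingers": 255, "tx": 0.004, "ty": 0.0004, "tz": 0.0003, "twist": 0}, {"fingers": 255, "tx": 0.004, "ty": 0.0004, "tz": 0.0003, "twist": 0}, {"fingers": 255, "tx": 0.004, "ty": 0.0004, "tz": 0.0003, "twist": 0}, {"fingers": 255, "tx": 0.004, "ty": 0.0004, "tz": 0.0003, "twist": 0}, {"fingers": 255, "tx": 0.001, "ty": 0, "tz": 0, "twist": 0}])

```text
time_s: 29.45
tool_pos: [0.5993, -0.0554, 0.0963]
ee_rot: [-0.028, 0.996, 0.084, -0.028]
wrist_force: [-5.0, -0.8, 10.2]
gripper_width: 0.0135
```

```bash
python3 look.py 15 t
```

```text
29.45 [ 0.5992663  -0.05537388  0.09625259] F [-5.  -0.8 10.2] w 0.013508586321893121 yaw 9.778227543879707 z [-0.06   0.051 -0.997] grip [ 0.59534444 -0.05203997  0.03115579]
```

View pics/w15.png

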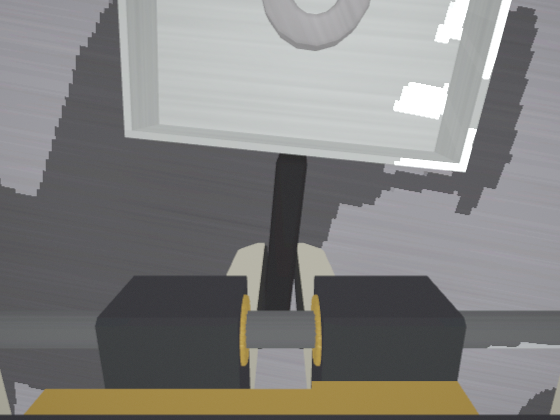

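View pics/t15.png

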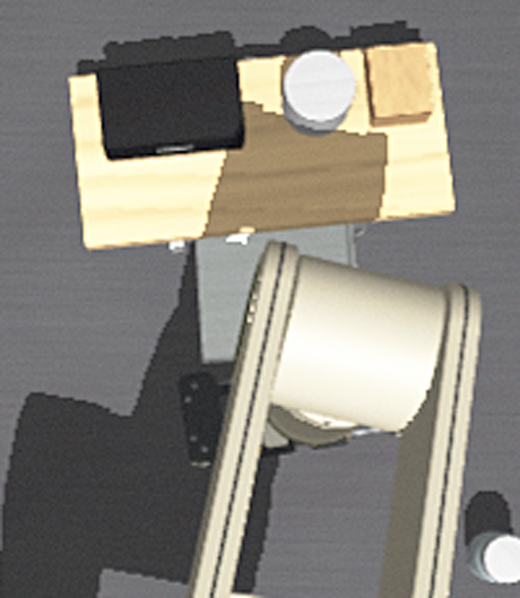

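```bash
python3 -c "
from pose import *
both([[194,240],[352,226],[203,365]],[[127,135],[463,170]])"
```

```text
top yaw 6.250031957729078 5.137189874108179
wrist yaw 4.208196503158817
bay -0.051736509285203014 -0.003921289424698097
bay -0.035929524435778 -0.004561145769821151
```

Emit:
servo_tool(targets=[{"fingers": 255, "tx": 0.002, "ty": -0.001, "tz": 0.0008, "twist": 0.5}, {"fingers": 255, "tx": 0.004, "ty": -0.001, "tz": 0.0006, "twist": 0.3}, {"fingers": 255, "tx": 0.004, "ty": -0.0005, "tz": 0.0006, "twist": 0.3}, {"fingers": 255, "tx": 0.004, "ty": 0, "tz": 0.0006, "twist": 0.3}, {"fingers": 255, "tx": 0.004, "ty": 0, "tz": 0.0006, "twist": 0.3}, {"fingers": 255, "tx": 0.004, "ty": 0, "tz": 0.0006, "twist": 0.3}, {"fingers": 255, "tx": 0.004, "ty": 0, "tz": 0.0006, "twist": 0}, {"fingers": 255, "tx": 0.002, "ty": 0, "tz": 0.0003, "twist": 0}])

```text
time_s: 30.55
tool_pos: [0.6131, -0.0554, 0.0959]
ee_rot: [-0.032, 0.993, 0.102, -0.048]
wrist_force: [-9.3, -0.7, 10.9]
gripper_width: 0.0142
```

```bash
python3 look.py 16 t
```

```text
30.55 [ 0.61307583 -0.05539947  0.09585729] F [-9.3 -0.7 10.9] w 0.014238734055815156 yaw 11.924881913417392 z [-0.101  0.054 -0.993] grip [ 0.60645955 -0.05187902  0.0309888 ]
```

View pics/w16.png

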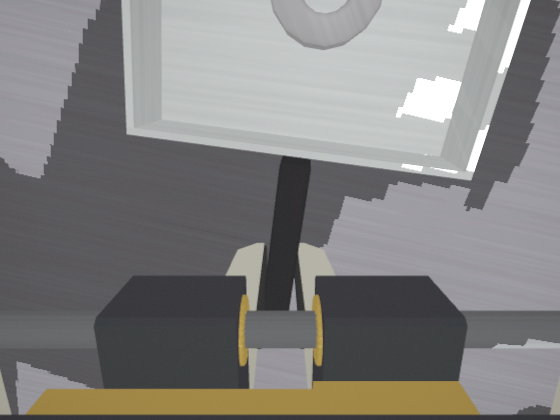

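View pics/t16.png

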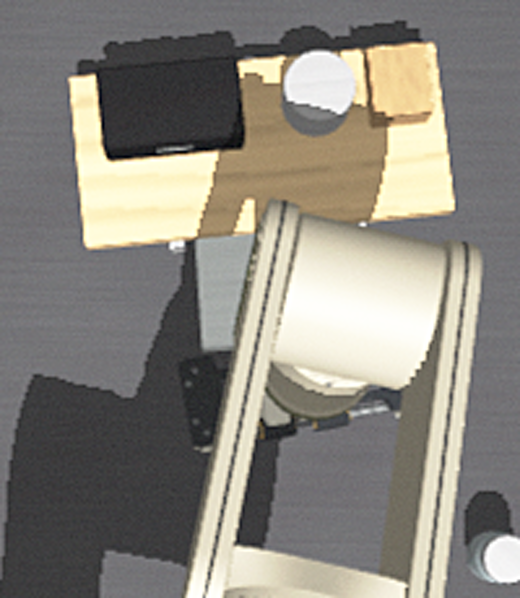

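Emit:
servo_tool(targets=[{"fingers": 80, "tx": 0, "ty": 0, "tz": 0, "twist": 0}, {"fingers": 80, "tx": 0, "ty": 0, "tz": 0, "twist": 0}, {"fingers": 80, "tx": 0, "ty": 0, "tz": 0, "twist": 0}, {"fingers": 80, "tx": 0, "ty": 0, "tz": 0.02, "twist": 0}, {"fingers": 80, "tx": -0.02, "ty": 0, "tz": 0.05, "twist": 0}, {"fingers": 80, "tx": -0.05, "ty": 0, "tz": 0.05, "twist": -1.5}, {"fingers": 80, "tx": -0.05, "ty": 0, "tz": 0.03, "twist": -1.5}, {"fingers": 80, "tx": -0.02, "ty": 0, "tz": 0, "twist": -1}])

```text
time_s: 31.65
tool_pos: [0.4758, -0.0545, 0.2474]
ee_rot: [-0.034, 0.996, 0.067, -0.045]
wrist_force: [0.7, -0.5, -0.7]
gripper_width: 0.0639
```

```bash
python3 look.py 17 t
```

```text
31.65 [ 0.47583469 -0.0544919   0.24743144] F [ 0.7 -0.5 -0.7] w 0.06393174852112928 yaw 7.85198301495427 z [-0.094  0.062 -0.994] grip [ 0.46966756 -0.05043603  0.18254996]
```

View pics/w17.png

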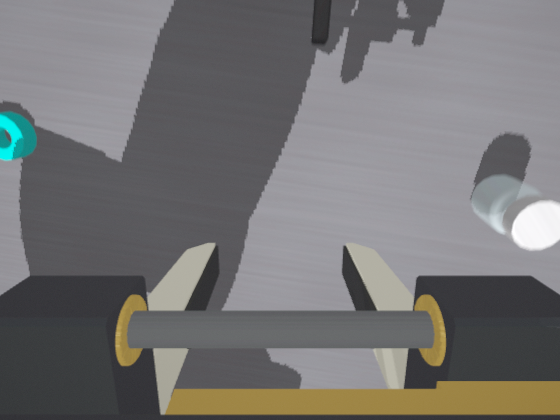

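View pics/t17.png

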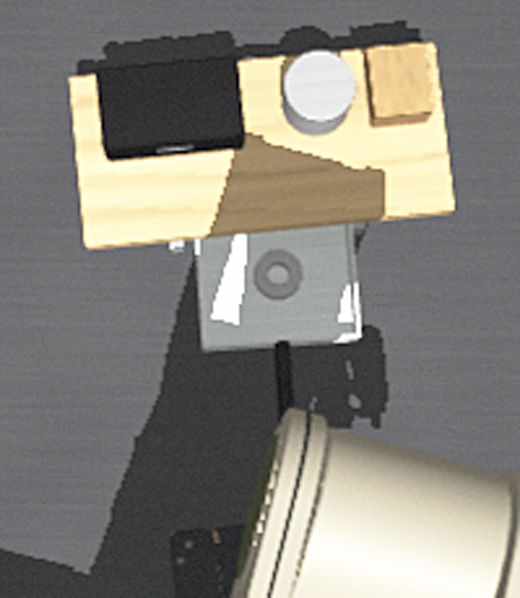

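```bash
python3 -c "
from pose import *
T=ray('top',np.array([[205,350],[361,340],[198,240]])/2.6+[200,60],.032);y=ang(T[0]-T[1])-90;print(T,y,ang(T[2]-T[0]))
f=(T[0]+T[1])/2
for yy in (4,5):
  u=np.array([np.cos(np.radians(yy)),np.sin(np.radians(yy))]);print('grip',f-.062*u,'orig',f+.065*u)
  d=f+.065*u-[.7534,-.0346];a=np.radians(6.5);print(d@[np.cos(a),np.sin(a)],d@[-np.sin(a),np.cos(a)])
H=ray('top',np.array([[282,342],[287,408]])/2.6+[200,60],.044);print(H,ang(H[0]-H[1]))
print(robot.observe()['joint_pos'])
print(ray('wrist',[[320,43]],.044,robot.observe()))
"
```

```text
[[ 0.65250656  0.01911162]
 [ 0.66387548 -0.1180843 ]
 [ 0.75039728  0.02707619]] 4.737069203464813 4.65144401771462
grip [ 0.59634205 -0.05381124] orig [ 0.72303268 -0.04495217]
-0.031344011362627745 -0.006847946468798563
grip [ 0.59642695 -0.05489   ] orig [ 0.72294367 -0.04382122]
-0.0313044196420373 -0.00571418793006348
[[ 0.65931764 -0.04782708]
 [ 0.60179867 -0.05289887]] 5.039076559379583
[-0.24414185 -0.08093158  1.81194859  0.03747434  1.52034923  1.18870731]
[[ 0.57987398 -0.05464943]]
```

Emit:
servo_tool(targets=[{"fingers": 80, "tx": 0, "ty": 0, "tz": 0, "twist": 10.5}, {"fingers": 80, "tx": 0, "ty": 0, "tz": 0, "twist": 10.5}, {"fingers": 80, "tx": 0, "ty": 0, "tz": 0, "twist": 10.5}, {"fingers": 80, "tx": 0, "ty": 0, "tz": 0, "twist": 10.5}, {"fingers": 80, "tx": 0, "ty": 0, "tz": 0, "twist": 10.5}, {"fingers": 80, "tx": 0, "ty": 0, "tz": 0, "twist": 10.5}, {"fingers": 80, "tx": 0, "ty": 0, "tz": 0, "twist": 10.5}, {"fingers": 80, "tx": 0, "ty": 0, "tz": 0, "twist": 10.5}])

```text
time_s: 32.75
tool_pos: [0.4814, -0.0541, 0.2489]
ee_rot: [0.006, 0.683, 0.728, -0.056]
wrist_force: [0.1, 0.8, -0.3]
gripper_width: 0.064
```

Emit:
servo_tool(targets=[{"fingers": 80, "tx": 0.01, "ty": 0, "tz": 0, "twist": 10.5}, {"fingers": 80, "tx": 0.01, "ty": 0, "tz": 0, "twist": 10.5}, {"fingers": 80, "tx": 0.01, "ty": 0, "tz": 0, "twist": 10.5}, {"fingers": 80, "tx": 0.01, "ty": 0, "tz": 0, "twist": 10.5}, {"fingers": 80, "tx": 0.01, "ty": 0, "tz": 0, "twist": 10.5}, {"fingers": 80, "tx": 0.01, "ty": 0, "tz": 0, "twist": 10.5}, {"fingers": 80, "tx": 0.01, "ty": 0, "tz": 0, "twist": 10.5}, {"fingers": 80, "tx": 0, "ty": 0, "tz": 0, "twist": 10}])

```text
time_s: 33.75
tool_pos: [0.5598, -0.0523, 0.2506]
ee_rot: [0.042, 0.006, 0.998, -0.037]
wrist_force: [-0.4, -0.1, -0.3]
gripper_width: 0.0637
```

Run:
```python
from h import *
s=robot.observe();q=s['ee_rot'];R=Ro.from_quat([q[1],q[2],q[3],q[0]]).as_matrix()
print(s['time_s'],s['tool_pos'],'yaw',np.degrees(np.arctan2(R[1,0],R[0,0])),'z',R[:,2].round(3),'grip',s['tool_pos']+R[:,2]*.0653,s['joint_pos'])
```

```text
33.75 [ 0.55977157 -0.05226552  0.25064634] yaw 179.4603512264402 z [ 0.084 -0.074 -0.994] grip [ 0.56523831 -0.05712456  0.18575724] [-0.15246141 -0.0107683   1.73419367 -0.06277128  1.32427263 -1.69825121]
```

Emit:
servo_tool(targets=[{"fingers": 80, "tx": 0.01, "ty": 0.001, "tz": -0.01, "twist": 2}, {"fingers": 80, "tx": 0.01, "ty": 0.001, "tz": -0.02, "twist": 2}, {"fingers": 80, "tx": 0.007, "ty": 0.001, "tz": -0.025, "twist": 1}, {"fingers": 80, "tx": 0.003, "ty": 0.0005, "tz": -0.025, "twist": 0}, {"fingers": 80, "tx": 0, "ty": 0, "tz": -0.025, "twist": 0}, {"fingers": 80, "tx": 0, "ty": 0, "tz": -0.015, "twist": 0}, {"fingers": 80, "tx": 0, "ty": 0, "tz": -0.008, "twist": 0}, {"fingers": 80, "tx": 0, "ty": 0, "tz": 0, "twist": 0}])

```text
time_s: 34.75
tool_pos: [0.5966, -0.0479, 0.121]
ee_rot: [0.046, -0.042, 0.997, -0.035]
wrist_force: [0.4, 0.5, 0.6]
gripper_width: 0.0637
```

Run:
```python
from h import *
s=robot.observe();q=s['ee_rot'];R=Ro.from_quat([q[1],q[2],q[3],q[0]]).as_matrix()
print(s['time_s'],s['tool_pos'],'yaw',np.degrees(np.arctan2(R[1,0],R[0,0])),'z',R[:,2].round(3),'grip',s['tool_pos']+R[:,2]*.0653,s['joint_pos'])
```

```text
34.75 [ 0.59664008 -0.04787536  0.12096477] yaw -175.03268132301406 z [ 0.094 -0.065 -0.993] grip [ 0.602772   -0.05214977  0.05609399] [-0.1403159   0.21440033  1.74431891 -0.05859686  1.08113522 -1.76963337]
```

Emit:
servo_tool(targets=[{"fingers": 80, "tx": -0.002, "ty": -0.001, "tz": -0.008, "twist": 0}, {"fingers": 80, "tx": -0.001, "ty": 0, "tz": -0.009, "twist": 0}, {"fingers": 80, "tx": 0, "ty": 0, "tz": -0.006, "twist": 0}, {"fingers": 80, "tx": 0, "ty": 0, "tz": 0, "twist": 0}, {"fingers": 255, "tx": 0, "ty": 0, "tz": 0, "twist": 0}, {"fingers": 255, "tx": 0, "ty": 0, "tz": 0, "twist": 0}, {"fingers": 255, "tx": 0, "ty": 0, "tz": 0, "twist": 0}, {"fingers": 255, "tx": 0, "ty": 0, "tz": 0, "twist": 0}])

```text
time_s: 35.75
tool_pos: [0.5952, -0.0493, 0.0996]
ee_rot: [0.048, -0.042, 0.997, -0.035]
wrist_force: [-0.0, 0.8, -0.4]
gripper_width: 0.0284
```

```bash
cat > st.py <<'E'
from h import *
import sys
s=robot.observe();q=s['ee_rot'];R=Ro.from_quat([q[1],q[2],q[3],q[0]]).as_matrix()
print(s['time_s'],s['tool_pos'],'yaw',np.degrees(np.arctan2(R[1,0],R[0,0])),'z',R[:,2].round(3),'grip',(s['tool_pos']+R[:,2]*.0653).round(4),'F',s['wrist_force'].round(1),'w',s['gripper_width'])
if len(sys.argv)>1:
    n=sys.argv[1]
    for c in sys.argv[2]:
        if c=='t':
            b=robot.capture('top');cv2.imwrite(f'pics/t{n}.png',cv2.resize(b[60:290,200:400],None,fx=2.6,fy=2.6,interpolation=cv2.INTER_CUBIC)[:,:,::-1])
        else:
            b=robot.capture('side');cv2.imwrite(f'pics/s{n}.png',cv2.resize(b[100:320,90:380],None,fx=2.7,fy=2.7,interpolation=cv2.INTER_CUBIC)[:,:,::-1])
E
python3 st.py
```

```text
35.75 [ 0.59524388 -0.04926355  0.09957995] yaw -175.02928545845438 z [ 0.099 -0.066 -0.993] grip [ 0.6017 -0.0536  0.0347] F [-0.   0.8 -0.4] w 0.028360077527391264
```

Emit:
servo_tool(targets=[{"fingers": 255, "tx": 0, "ty": 0, "tz": 0, "twist": 0}, {"fingers": 255, "tx": 0, "ty": 0, "tz": 0, "twist": 0}, {"fingers": 255, "tx": 0, "ty": 0, "tz": 0, "twist": 0}, {"fingers": 255, "tx": 0.002, "ty": 0, "tz": 0, "twist": 0}, {"fingers": 255, "tx": 0.004, "ty": 0, "tz": 0, "twist": 0}, {"fingers": 255, "tx": 0.004, "ty": 0, "tz": 0, "twist": 0}, {"fingers": 255, "tx": 0.004, "ty": 0, "tz": 0, "twist": 0}, {"fingers": 255, "tx": 0.004, "ty": 0, "tz": 0, "twist": 0}])

```text
time_s: 36.75
tool_pos: [0.6101, -0.0501, 0.0991]
ee_rot: [0.043, -0.042, 0.998, -0.035]
wrist_force: [-7.4, -0.9, 7.2]
gripper_width: 0.0134
```

```bash
python3 st.py 18 ts
```

```text
36.75 [ 0.61005074 -0.05008706  0.09906112] yaw -175.0122243935704 z [ 0.088 -0.067 -0.994] grip [ 0.6158 -0.0545  0.0342] F [-7.4 -0.9  7.2] w 0.013353979354508565
```

View pics/t18.png

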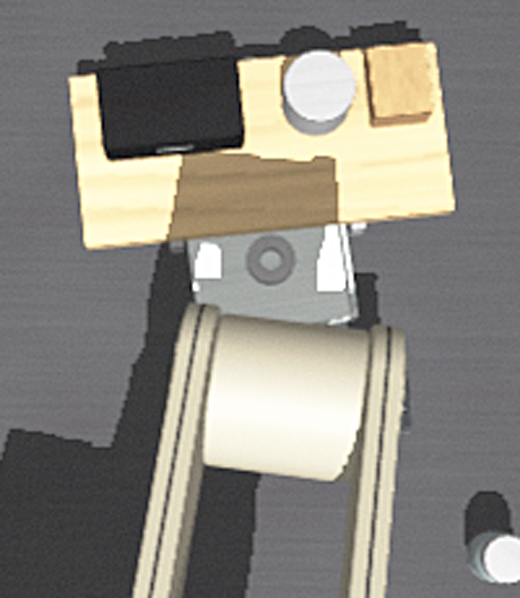

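View pics/s18.png

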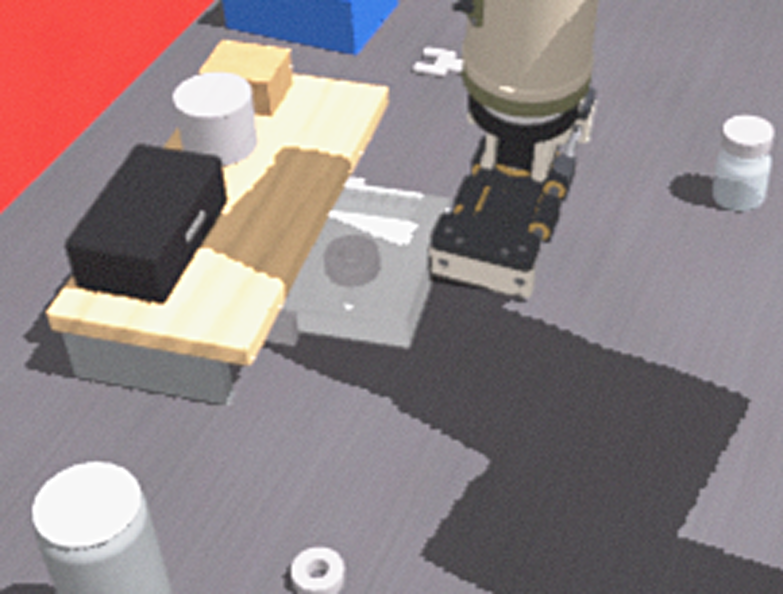

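Emit:
servo_tool(targets=[{"fingers": 255, "tx": 0.004, "ty": 0.0002, "tz": 0.0004, "twist": 0}, {"fingers": 255, "tx": 0.004, "ty": 0.0002, "tz": 0.0004, "twist": 0}, {"fingers": 255, "tx": 0.004, "ty": 0.0003, "tz": 0.0004, "twist": 0}, {"fingers": 255, "tx": 0.004, "ty": 0.0003, "tz": 0.0004, "twist": 0}, {"fingers": 255, "tx": 0.004, "ty": 0.0003, "tz": 0.0004, "twist": 0}, {"fingers": 255, "tx": 0.004, "ty": 0.0003, "tz": 0.0004, "twist": 0}, {"fingers": 255, "tx": 0.004, "ty": 0.0003, "tz": 0.0004, "twist": 0}, {"fingers": 255, "tx": 0.003, "ty": 0.0003, "tz": 0.0003, "twist": 0}])

```text
time_s: 37.85
tool_pos: [0.6341, -0.0479, 0.0998]
ee_rot: [0.032, -0.043, 0.998, -0.035]
wrist_force: [-8.5, -0.4, 7.6]
gripper_width: 0.0137
```

```bash
python3 st.py 19 t
```

```text
37.85 [ 0.63413443 -0.0478856   0.09976659] yaw -174.89685384592434 z [ 0.066 -0.066 -0.996] grip [ 0.6385 -0.0522  0.0348] F [-8.5 -0.4  7.6] w 0.013687355924215642
```

View pics/t19.png

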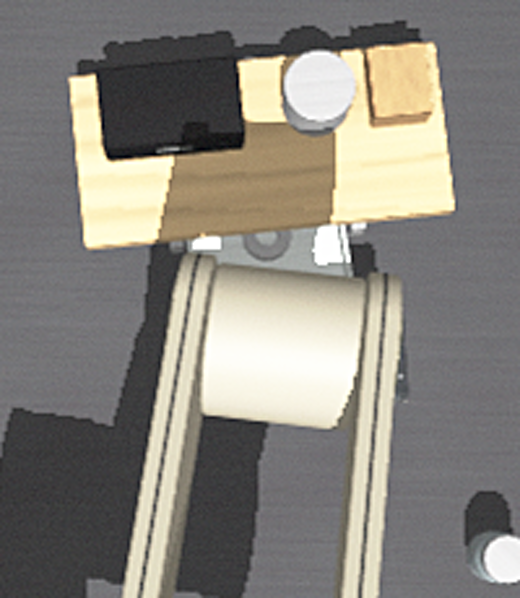

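Emit:
servo_tool(targets=[{"fingers": 255, "tx": 0.004, "ty": 0.0003, "tz": 0.0004, "twist": 0}, {"fingers": 255, "tx": 0.004, "ty": 0.0003, "tz": 0.0004, "twist": 0}, {"fingers": 255, "tx": 0.004, "ty": 0.0003, "tz": 0.0004, "twist": 0}, {"fingers": 255, "tx": 0.003, "ty": 0.0003, "tz": 0.0004, "twist": 0}, {"fingers": 255, "tx": 0.003, "ty": 0.0003, "tz": 0.0004, "twist": 0}, {"fingers": 255, "tx": 0.003, "ty": 0.0003, "tz": 0.0004, "twist": 0}, {"fingers": 255, "tx": 0.003, "ty": 0.0003, "tz": 0.0004, "twist": 0}, {"fingers": 255, "tx": 0.003, "ty": 0.0003, "tz": 0.0004, "twist": 0}])

```text
time_s: 38.9
tool_pos: [0.6527, -0.0478, 0.1003]
ee_rot: [0.019, -0.044, 0.998, -0.035]
wrist_force: [-7.8, -2.1, 5.8]
gripper_width: 0.0138
```

```bash
python3 st.py
```

```text
38.9 [ 0.6526848  -0.0478034   0.10029076] yaw -174.92448170098288 z [ 0.04  -0.068 -0.997] grip [ 0.6553 -0.0523  0.0352] F [-7.8 -2.1  5.8] w 0.013836455622935444
```

Emit:
servo_tool(targets=[{"fingers": 255, "tx": 0.0028, "ty": 0.0003, "tz": 0.0003, "twist": 0}, {"fingers": 255, "tx": 0.0028, "ty": 0.0003, "tz": 0.0003, "twist": 0}, {"fingers": 255, "tx": 0.0028, "ty": 0.0003, "tz": 0.0003, "twist": 0}, {"fingers": 255, "tx": 0.0028, "ty": 0.0003, "tz": 0.0003, "twist": 0}, {"fingers": 255, "tx": 0.0028, "ty": 0.0003, "tz": 0.0003, "twist": 0}, {"fingers": 255, "tx": 0.0028, "ty": 0.0003, "tz": 0.0003, "twist": 0}, {"fingers": 255, "tx": 0.0028, "ty": 0.0003, "tz": 0.0003, "twist": 0}, {"fingers": 255, "tx": 0.0028, "ty": 0.0003, "tz": 0.0003, "twist": 0}])

```text
time_s: 39.9
tool_pos: [0.6668, -0.0486, 0.0999]
ee_rot: [0.006, -0.043, 0.998, -0.036]
wrist_force: [-9.4, -2.4, 6.9]
gripper_width: 0.0137
```

```bash
python3 st.py 20 ts
```

```text
39.9 [ 0.66679755 -0.0485535   0.09992544] yaw -175.00093620095768 z [ 0.015 -0.071 -0.997] grip [ 0.6678 -0.0532  0.0348] F [-9.4 -2.4  6.9] w 0.013740655067749226
```

View pics/t20.png

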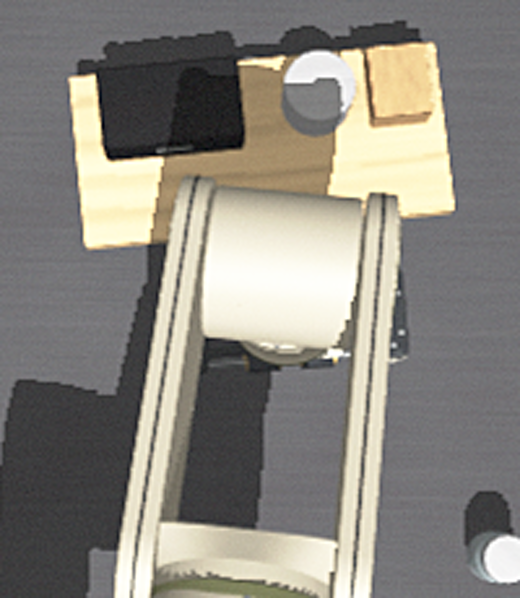

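View pics/s20.png

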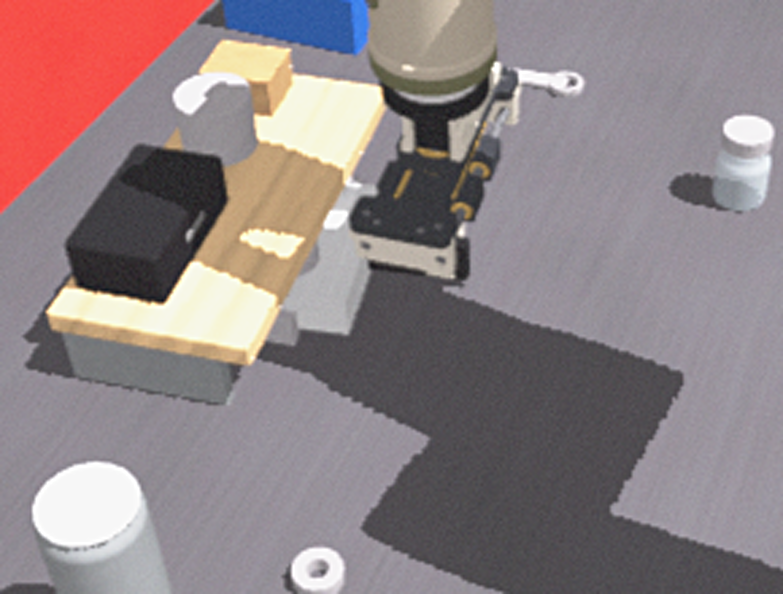

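Emit:
servo_tool(targets=[{"fingers": 255, "tx": 0.0028, "ty": 0.0003, "tz": 0.0003, "twist": 0}, {"fingers": 255, "tx": 0.0028, "ty": 0.0003, "tz": 0.0003, "twist": 0}, {"fingers": 255, "tx": 0.0028, "ty": 0.0003, "tz": 0.0003, "twist": 0}, {"fingers": 255, "tx": 0.0028, "ty": 0.0003, "tz": 0.0003, "twist": 0}, {"fingers": 255, "tx": 0.0028, "ty": 0.0003, "tz": 0.0003, "twist": 0}, {"fingers": 255, "tx": 0.0028, "ty": 0.0003, "tz": 0.0003, "twist": 0}, {"fingers": 255, "tx": 0.0028, "ty": 0.0003, "tz": 0.0003, "twist": 0}, {"fingers": 255, "tx": 0.0028, "ty": 0.0003, "tz": 0.0003, "twist": 0}])

```text
time_s: 41.0
tool_pos: [0.6786, -0.049, 0.0997]
ee_rot: [-0.01, -0.043, 0.998, -0.036]
wrist_force: [-13.0, -0.9, 10.0]
gripper_width: 0.0137
```

```bash
python3 st.py
```

```text
41.0 [ 0.67860487 -0.04898411  0.0996936 ] yaw -175.0870763168837 z [-0.017 -0.073 -0.997] grip [ 0.6775 -0.0537  0.0346] F [-13.   -0.9  10. ] w 0.013723973263147289
```

Emit:
servo_tool(targets=[{"fingers": 255, "tx": 0.0028, "ty": 0.0003, "tz": 0.0006, "twist": 0}, {"fingers": 255, "tx": 0.0028, "ty": 0.0003, "tz": 0.0006, "twist": 0}, {"fingers": 255, "tx": 0.0028, "ty": 0.0003, "tz": 0.0006, "twist": 0}, {"fingers": 255, "tx": 0.0028, "ty": 0.0003, "tz": 0.0006, "twist": 0}, {"fingers": 255, "tx": 0.0028, "ty": 0.0003, "tz": 0.0006, "twist": 0}, {"fingers": 255, "tx": 0.0028, "ty": 0.0003, "tz": 0.0006, "twist": 0}, {"fingers": 255, "tx": 0, "ty": 0, "tz": 0, "twist": 0}, {"fingers": 255, "tx": 0, "ty": 0, "tz": 0, "twist": 0}])

```text
time_s: 42.0
tool_pos: [0.6817, -0.0485, 0.0996]
ee_rot: [-0.03, -0.043, 0.998, -0.035]
wrist_force: [-3.1, 0.0, 3.4]
gripper_width: 0.0138
```

```bash
python3 st.py
```

```text
42.0 [ 0.68173025 -0.04852033  0.09958409] yaw -175.1547863758707 z [-0.056 -0.073 -0.996] grip [ 0.6781 -0.0533  0.0346] F [-3.1  0.   3.4] w 0.013763267410892243
```

Emit:
servo_tool(targets=[{"fingers": 255, "tx": 0.002, "ty": 0.0002, "tz": 0.0004, "twist": 0}, {"fingers": 255, "tx": 0.003, "ty": 0.0003, "tz": 0.0005, "twist": 0}, {"fingers": 255, "tx": 0.0035, "ty": 0.0003, "tz": 0.0005, "twist": 0}, {"fingers": 255, "tx": 0.0035, "ty": 0.0003, "tz": 0.0005, "twist": 0}, {"fingers": 255, "tx": 0.0035, "ty": 0.0003, "tz": 0.0005, "twist": 0}, {"fingers": 255, "tx": 0.0035, "ty": 0.0003, "tz": 0.0005, "twist": 0}, {"fingers": 255, "tx": 0.0035, "ty": 0.0003, "tz": 0.0005, "twist": 0}, {"fingers": 255, "tx": 0.0035, "ty": 0.0003, "tz": 0.0005, "twist": 0}])

```text
time_s: 43.0
tool_pos: [0.6886, -0.0482, 0.0987]
ee_rot: [-0.057, -0.043, 0.997, -0.035]
wrist_force: [-15.2, 0.2, 10.0]
gripper_width: 0.0138
```

```bash
python3 st.py 21 s
```

```text
43.0 [ 0.68863098 -0.04819874  0.09865912] yaw -175.3000440028522 z [-0.111 -0.074 -0.991] grip [ 0.6814 -0.053   0.0339] F [-15.2   0.2  10. ] w 0.013818557931886268
```

View pics/s21.png

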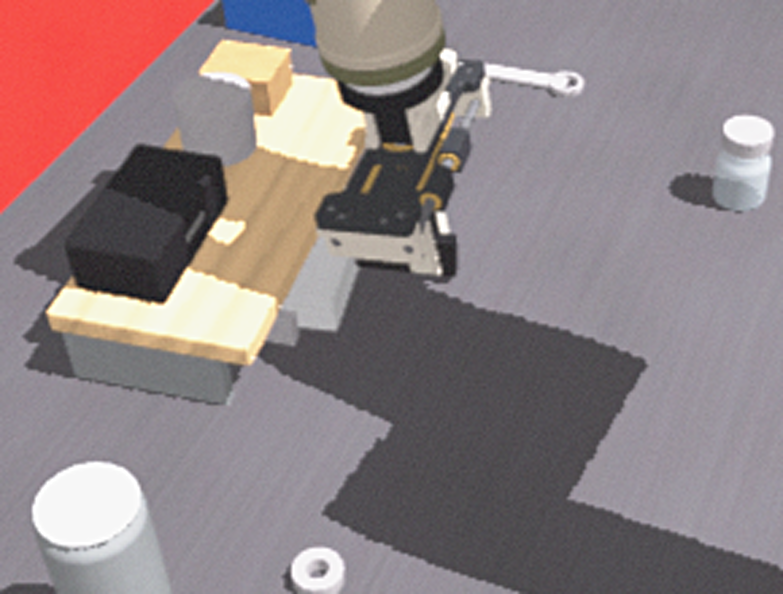

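Emit:
servo_tool(targets=[{"fingers": 255, "tx": 0.0035, "ty": 0.0003, "tz": 0.0006, "twist": 0}, {"fingers": 255, "tx": 0.004, "ty": 0.0003, "tz": 0.0006, "twist": 0}, {"fingers": 255, "tx": 0.004, "ty": 0.0003, "tz": 0.0006, "twist": 0}, {"fingers": 255, "tx": 0.004, "ty": 0.0003, "tz": 0.0006, "twist": 0}, {"fingers": 255, "tx": 0.004, "ty": 0.0003, "tz": 0.0006, "twist": 0}, {"fingers": 255, "tx": 0.004, "ty": 0.0003, "tz": 0.0006, "twist": 0}, {"fingers": 255, "tx": 0.004, "ty": 0.0003, "tz": 0.0006, "twist": 0}, {"fingers": 255, "tx": 0.004, "ty": 0.0003, "tz": 0.0006, "twist": 0}])

```text
time_s: 44.05
tool_pos: [0.6964, -0.0477, 0.0971]
ee_rot: [-0.092, -0.042, 0.994, -0.033]
wrist_force: [-17.1, -0.8, 10.6]
gripper_width: 0.013
```

```bash
python3 st.py
```

```text
44.05 [ 0.69642283 -0.04773592  0.09706202] yaw -175.487709902586 z [-0.18  -0.074 -0.981] grip [ 0.6846 -0.0525  0.033 ] F [-17.1  -0.8  10.6] w 0.013018468881125149
```

Emit:
servo_tool(targets=[{"fingers": 255, "tx": 0.0042, "ty": 0.0003, "tz": 0.0015, "twist": 0}, {"fingers": 255, "tx": 0.0044, "ty": 0.0003, "tz": 0.0015, "twist": 0}, {"fingers": 255, "tx": 0.0044, "ty": 0.0003, "tz": 0.0015, "twist": 0}, {"fingers": 255, "tx": 0.0044, "ty": 0.0003, "tz": 0.0015, "twist": 0}, {"fingers": 255, "tx": 0.0044, "ty": 0.0003, "tz": 0.0015, "twist": 0}, {"fingers": 255, "tx": 0.0044, "ty": 0.0003, "tz": 0.0015, "twist": 0}, {"fingers": 255, "tx": 0.0044, "ty": 0.0003, "tz": 0.0015, "twist": 0}, {"fingers": 255, "tx": 0.0044, "ty": 0.0003, "tz": 0.0015, "twist": 0}])

```text
time_s: 45.05
tool_pos: [0.7052, -0.0473, 0.0952]
ee_rot: [-0.131, -0.041, 0.99, -0.031]
wrist_force: [-16.9, -1.3, 5.8]
gripper_width: 0.0127
```

```bash
python3 st.py
```

```text
45.05 [ 0.70522473 -0.04732597  0.09516434] yaw -175.64443144506373 z [-0.257 -0.072 -0.964] grip [ 0.6885 -0.052   0.0322] F [-16.9  -1.3   5.8] w 0.012695105475677747
```

Emit:
servo_tool(targets=[{"fingers": 255, "tx": 0.001, "ty": 0, "tz": 0, "twist": 0}, {"fingers": 255, "tx": 0, "ty": 0, "tz": 0, "twist": 0}, {"fingers": 200, "tx": 0, "ty": 0, "tz": 0, "twist": 0}, {"fingers": 150, "tx": 0, "ty": 0, "tz": 0, "twist": 0}, {"fingers": 100, "tx": 0, "ty": 0, "tz": 0, "twist": 0}, {"fingers": 80, "tx": 0, "ty": 0, "tz": 0, "twist": 0}, {"fingers": 80, "tx": 0, "ty": 0, "tz": 0, "twist": 0}, {"fingers": 80, "tx": 0, "ty": 0, "tz": 0, "twist": 0}])

```text
time_s: 46.05
tool_pos: [0.7054, -0.0475, 0.0937]
ee_rot: [-0.133, -0.041, 0.99, -0.031]
wrist_force: [-0.7, -0.6, 0.2]
gripper_width: 0.0625
```

```bash
python3 st.py
```

```text
46.05 [ 0.70541628 -0.04747781  0.09371663] yaw -175.6442051807875 z [-0.26  -0.072 -0.963] grip [ 0.6884 -0.0522  0.0308] F [-0.7 -0.6  0.2] w 0.062474396591986385
```

Emit:
servo_tool(targets=[{"fingers": 80, "tx": -0.005, "ty": 0, "tz": 0.01, "twist": 0}, {"fingers": 80, "tx": -0.005, "ty": 0, "tz": 0.02, "twist": 0}, {"fingers": 80, "tx": -0.005, "ty": 0, "tz": 0.03, "twist": 0}, {"fingers": 80, "tx": -0.02, "ty": 0, "tz": 0.03, "twist": 0}, {"fingers": 80, "tx": -0.04, "ty": 0, "tz": 0.02, "twist": 0}, {"fingers": 80, "tx": -0.05, "ty": 0, "tz": 0.01, "twist": 0}, {"fingers": 80, "tx": -0.05, "ty": 0, "tz": 0, "twist": 0}, {"fingers": 80, "tx": -0.03, "ty": 0, "tz": 0, "twist": 0}])

```text
time_s: 47.05
tool_pos: [0.4956, -0.0477, 0.2291]
ee_rot: [-0.126, -0.041, 0.991, -0.032]
wrist_force: [0.3, -0.2, 0.6]
gripper_width: 0.0641
```

```bash
python3 st.py 22 ts
```

```text
47.05 [ 0.49560044 -0.04772391  0.22908546] yaw -175.68459984417143 z [-0.247 -0.074 -0.966] grip [ 0.4795 -0.0526  0.166 ] F [ 0.3 -0.2  0.6] w 0.06414803627743706
```

View pics/t22.png

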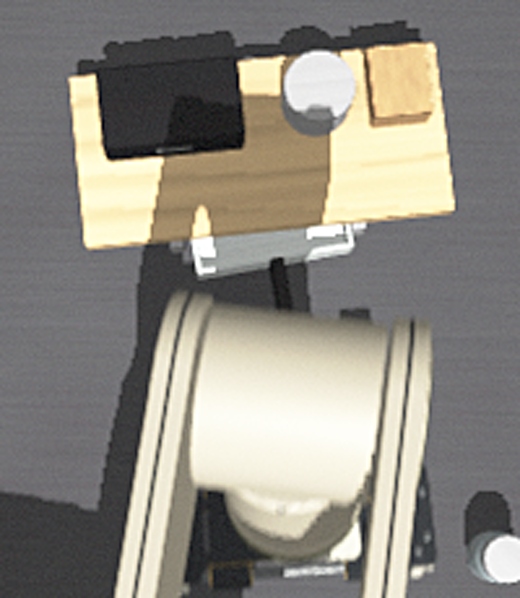

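View pics/s22.png

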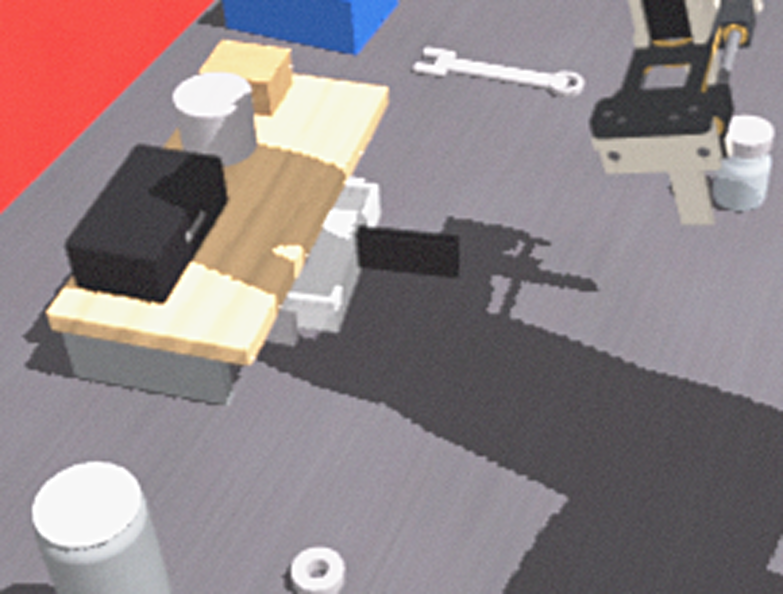

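```bash
python3 -c "
import cv2
a=cv2.imread('pics/t22.png');cv2.imwrite('pics/z22.png',cv2.resize(a[190:330,150:400],None,fx=3.2,fy=3.2,interpolation=cv2.INTER_CUBIC))"
```

```text
(no output)
```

View pics/z22.png

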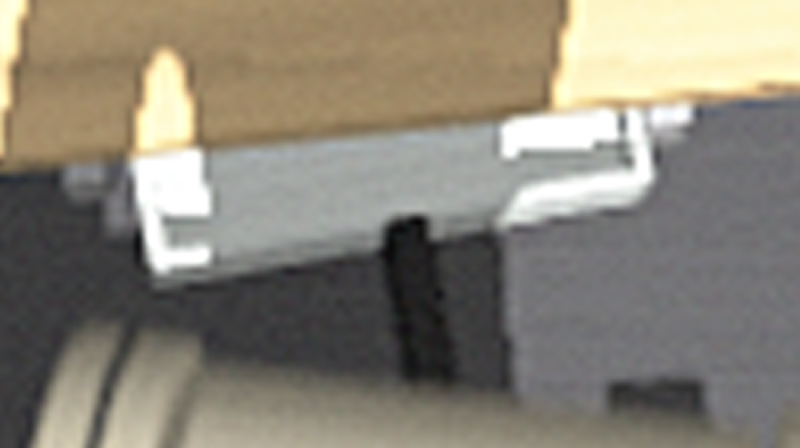

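```bash
python3 -c "
from pose import *
c=lambda p:np.array(p)/3.2/2.6+np.array([150,190])/2.6+[200,60]
T=ray('top',c([[150,270],[653,180]]),.032);y=ang(T[0]-T[1])-90;print(T,y,np.linalg.norm(T[0]-T[1]))
D=ray('top',c([[0,168],[800,95]]),.068);print('deck',ang(D[0]-D[1])-90)
H=ray('top',c([[407,225],[430,370]]),.044);print(H,ang(H[0]-H[1]))
f=T.mean(0);u=np.array([np.cos(np.radians(y)),np.sin(np.radians(y))]);G=f-.062*u
print('G',G,'TCP',G-.0653*np.array([.247,.074])); p=f+.065*u
d=p-[.7534,-.0346];a=np.radians(6.5);print(d@[np.cos(a),np.sin(a)],d@[-np.sin(a),np.cos(a)]);print(robot.observe()['joint_pos'])
"
```

```text
[[ 0.71959228  0.02749884]
 [ 0.74746788 -0.11130917]] 11.355172850389522 0.14157935048946815
deck 6.403836641368457
[[ 0.73125119 -0.04269135]
 [ 0.69132379 -0.04949215]] 9.666374225497112
G [ 0.6727437  -0.05411236] TCP [ 0.6566146  -0.05894456]
0.04419760644597024 0.0004925648114030513
[-0.13571665  0.10022469  1.67560818 -0.10739764  1.6046514  -1.77959732]
```

Emit:
servo_tool(targets=[{"fingers": 80, "tx": 0.005, "ty": 0, "tz": 0, "twist": -10.6}, {"fingers": 80, "tx": 0.008, "ty": 0, "tz": 0, "twist": -10.6}, {"fingers": 80, "tx": 0.009, "ty": 0, "tz": 0, "twist": -10.6}, {"fingers": 80, "tx": 0.009, "ty": -0.001, "tz": 0, "twist": -10.6}, {"fingers": 80, "tx": 0.009, "ty": -0.001, "tz": 0, "twist": -10.6}, {"fingers": 80, "tx": 0.009, "ty": -0.001, "tz": 0, "twist": -10.6}, {"fingers": 80, "tx": 0.009, "ty": -0.001, "tz": 0, "twist": -10.6}, {"fingers": 80, "tx": 0.009, "ty": -0.001, "tz": 0, "twist": -10.6}])

```text
time_s: 48.15
tool_pos: [0.5702, -0.0536, 0.2404]
ee_rot: [-0.107, 0.647, 0.752, 0.061]
wrist_force: [-0.8, -0.1, -1.2]
gripper_width: 0.064
```

Emit:
servo_tool(targets=[{"fingers": 80, "tx": 0.009, "ty": -0.001, "tz": 0, "twist": -10.6}, {"fingers": 80, "tx": 0.009, "ty": -0.001, "tz": 0, "twist": -10.6}, {"fingers": 80, "tx": 0.009, "ty": -0.001, "tz": 0, "twist": -10.6}, {"fingers": 80, "tx": 0.009, "ty": -0.001, "tz": 0, "twist": -10.6}, {"fingers": 80, "tx": 0.009, "ty": -0.001, "tz": 0, "twist": -10.6}, {"fingers": 80, "tx": 0.009, "ty": -0.001, "tz": 0, "twist": -10.6}, {"fingers": 80, "tx": 0.009, "ty": 0, "tz": 0, "twist": -10.6}, {"fingers": 80, "tx": 0.005, "ty": 0, "tz": 0, "twist": -8}])

```text
time_s: 49.15
tool_pos: [0.6467, -0.0625, 0.2522]
ee_rot: [-0.034, 0.983, 0.131, 0.122]
wrist_force: [-0.7, 0.4, 0.6]
gripper_width: 0.0634
```

```bash
python3 st.py
```

```text
49.15 [ 0.64674582 -0.06254554  0.2521804 ] yaw 14.927808396557241 z [ 0.23   0.099 -0.968] grip [ 0.6618 -0.0561  0.189 ] F [-0.7  0.4  0.6] w 0.0633683880916227
```

Emit:
servo_tool(targets=[{"fingers": 80, "tx": 0.004, "ty": 0.001, "tz": -0.01, "twist": -2}, {"fingers": 80, "tx": 0.004, "ty": 0.001, "tz": -0.025, "twist": -2}, {"fingers": 80, "tx": 0.003, "ty": 0.001, "tz": -0.025, "twist": 0}, {"fingers": 80, "tx": 0, "ty": 0, "tz": -0.025, "twist": 0}, {"fingers": 80, "tx": 0, "ty": 0, "tz": -0.025, "twist": 0}, {"fingers": 80, "tx": 0, "ty": 0, "tz": -0.025, "twist": 0}, {"fingers": 80, "tx": 0, "ty": 0, "tz": -0.012, "twist": 0}, {"fingers": 80, "tx": 0, "ty": 0, "tz": -0.003, "twist": 0}])

```text
time_s: 50.15
tool_pos: [0.6661, -0.06, 0.111]
ee_rot: [-0.027, 0.986, 0.096, 0.131]
wrist_force: [0.5, -0.5, 0.6]
gripper_width: 0.0638
```

```bash
python3 st.py
```

```text
50.15 [ 0.66609893 -0.05999117  0.11101342] yaw 10.916124041889052 z [ 0.254  0.078 -0.964] grip [ 0.6827 -0.0549  0.0481] F [ 0.5 -0.5  0.6] w 0.0637767677553123
```

Emit:
servo_tool(targets=[{"fingers": 90, "tx": -0.004, "ty": 0.001, "tz": -0.006, "twist": 0}, {"fingers": 120, "tx": -0.003, "ty": 0, "tz": -0.006, "twist": 0}, {"fingers": 255, "tx": 0, "ty": 0, "tz": -0.001, "twist": 0}, {"fingers": 255, "tx": 0, "ty": 0, "tz": 0, "twist": 0}, {"fingers": 255, "tx": 0, "ty": 0, "tz": 0, "twist": 0}, {"fingers": 255, "tx": 0, "ty": 0, "tz": 0, "twist": 0}, {"fingers": 255, "tx": 0, "ty": 0, "tz": 0, "twist": 0}, {"fingers": 255, "tx": 0, "ty": 0, "tz": 0, "twist": 0}])

```text
time_s: 51.15
tool_pos: [0.6606, -0.0594, 0.1012]
ee_rot: [-0.026, 0.986, 0.097, 0.133]
wrist_force: [-1.0, -0.1, 1.7]
gripper_width: 0.012
```

```bash
python3 st.py 23 t
```

```text
51.15 [ 0.66062272 -0.05938503  0.10121584] yaw 10.98536338118156 z [ 0.258  0.077 -0.963] grip [ 0.6775 -0.0544  0.0383] F [-1.  -0.1  1.7] w 0.012046388664673903
```

Emit:
servo_tool(targets=[{"fingers": 255, "tx": 0, "ty": 0.002, "tz": 0, "twist": -1}, {"fingers": 255, "tx": 0, "ty": 0.003, "tz": 0, "twist": -1.2}, {"fingers": 255, "tx": 0, "ty": 0.003, "tz": 0, "twist": -1.2}, {"fingers": 255, "tx": 0, "ty": 0.003, "tz": 0, "twist": -1.2}, {"fingers": 255, "tx": 0.001, "ty": 0.001, "tz": 0, "twist": -0.6}, {"fingers": 255, "tx": 0.002, "ty": 0.0002, "tz": 0, "twist": 0}, {"fingers": 255, "tx": 0.0025, "ty": 0.0003, "tz": 0.0003, "twist": 0}, {"fingers": 255, "tx": 0.0025, "ty": 0.0003, "tz": 0.0003, "twist": 0}])

```text
time_s: 52.2
tool_pos: [0.6635, -0.045, 0.1013]
ee_rot: [-0.02, 0.99, 0.049, 0.128]
wrist_force: [-18.5, -3.3, 13.0]
gripper_width: 0.0116
```

```bash
python3 st.py; python3 look.py 24
```

```text
52.2 [ 0.66350618 -0.04501261  0.10128243] yaw 5.487668319078753 z [ 0.251  0.051 -0.967] grip [ 0.6799 -0.0417  0.0382] F [-18.5  -3.3  13. ] w 0.011631007349191744
52.2 [ 0.66350618 -0.04501261  0.10128243] F [-18.5  -3.3  13. ] w 0.011631007349191744 yaw 5.487668319078753 z [ 0.251  0.051 -0.967] grip [ 0.67990173 -0.0416593   0.03816325]
```

View pics/w24.png

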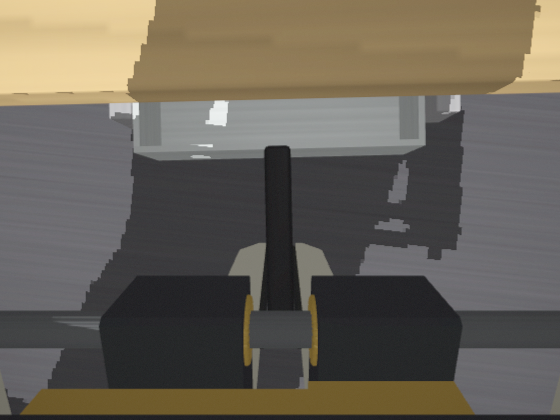

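Emit:
servo_tool(targets=[{"fingers": 255, "tx": 0.002, "ty": 0.0002, "tz": 0.0006, "twist": 0}, {"fingers": 255, "tx": 0.002, "ty": 0.0002, "tz": 0.0006, "twist": 0}, {"fingers": 255, "tx": 0.002, "ty": 0.0002, "tz": 0.0006, "twist": 0}, {"fingers": 255, "tx": 0.002, "ty": 0.0002, "tz": 0.0006, "twist": 0}, {"fingers": 255, "tx": 0.002, "ty": 0.0002, "tz": 0.0006, "twist": 0}, {"fingers": 255, "tx": 0.002, "ty": 0.0002, "tz": 0.0006, "twist": 0}, {"fingers": 255, "tx": 0.002, "ty": 0.0002, "tz": 0.0006, "twist": 0}, {"fingers": 255, "tx": 0.002, "ty": 0.0002, "tz": 0.0006, "twist": 0}])

```text
time_s: 53.25
tool_pos: [0.6665, -0.0446, 0.1018]
ee_rot: [-0.019, 0.992, 0.048, 0.111]
wrist_force: [-14.5, -2.8, 8.3]
gripper_width: 0.0121
```

```bash
python3 st.py
```

```text
53.25 [ 0.66652494 -0.04456326  0.10177132] yaw 5.344989966647993 z [ 0.218  0.049 -0.975] grip [ 0.6808 -0.0413  0.0381] F [-14.5  -2.8   8.3] w 0.012141761836889649
```

Emit:
servo_tool(targets=[{"fingers": 255, "tx": 0.0028, "ty": 0.0003, "tz": 0.0008, "twist": 0}, {"fingers": 255, "tx": 0.003, "ty": 0.0003, "tz": 0.0008, "twist": 0}, {"fingers": 255, "tx": 0.0032, "ty": 0.0003, "tz": 0.0008, "twist": 0}, {"fingers": 255, "tx": 0.0032, "ty": 0.0003, "tz": 0.0008, "twist": 0}, {"fingers": 255, "tx": 0.0032, "ty": 0.0003, "tz": 0.0008, "twist": 0}, {"fingers": 255, "tx": 0.0032, "ty": 0.0003, "tz": 0.0008, "twist": 0}, {"fingers": 255, "tx": 0.0032, "ty": 0.0003, "tz": 0.0008, "twist": 0}, {"fingers": 255, "tx": 0.0032, "ty": 0.0003, "tz": 0.0008, "twist": 0}])

```text
time_s: 54.25
tool_pos: [0.6723, -0.0438, 0.1023]
ee_rot: [-0.02, 0.995, 0.047, 0.085]
wrist_force: [-19.1, -2.5, 13.6]
gripper_width: 0.0119
```

```bash
python3 look.py 25
```

```text
54.25 [ 0.67233556 -0.0437524   0.10233846] F [-19.1  -2.5  13.6] w 0.01191669112634267 yaw 5.238393084266388 z [ 0.168  0.047 -0.985] grip [ 0.68330306 -0.04066943  0.03803995]
```

View pics/w25.png

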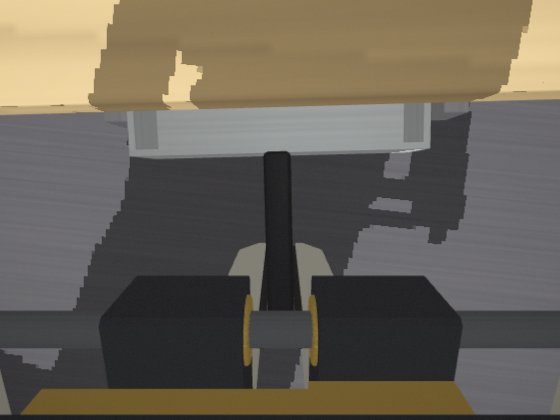

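Emit:
servo_tool(targets=[{"fingers": 255, "tx": 0.001, "ty": 0, "tz": 0, "twist": 0}, {"fingers": 255, "tx": 0, "ty": 0, "tz": 0, "twist": 0}, {"fingers": 200, "tx": 0, "ty": 0, "tz": 0, "twist": 0}, {"fingers": 120, "tx": 0, "ty": 0, "tz": 0, "twist": 0}, {"fingers": 80, "tx": 0, "ty": 0, "tz": 0, "twist": 0}, {"fingers": 80, "tx": 0, "ty": 0, "tz": 0, "twist": 0}, {"fingers": 80, "tx": 0, "ty": 0, "tz": 0, "twist": 0}, {"fingers": 80, "tx": 0, "ty": 0, "tz": 0.005, "twist": 0}])

```text
time_s: 55.3
tool_pos: [0.6726, -0.0431, 0.107]
ee_rot: [-0.02, 0.995, 0.045, 0.084]
wrist_force: [0.0, 0.7, -0.4]
gripper_width: 0.0624
```

Emit:
servo_tool(targets=[{"fingers": 80, "tx": 0, "ty": 0, "tz": 0.015, "twist": 0}, {"fingers": 80, "tx": 0, "ty": 0, "tz": 0.03, "twist": 0}, {"fingers": 80, "tx": -0.005, "ty": 0, "tz": 0.03, "twist": 0}, {"fingers": 80, "tx": -0.03, "ty": 0, "tz": 0.02, "twist": 0}, {"fingers": 80, "tx": -0.04, "ty": 0, "tz": 0, "twist": 0}, {"fingers": 80, "tx": -0.04, "ty": 0, "tz": 0, "twist": 0}, {"fingers": 80, "tx": -0.03, "ty": 0, "tz": 0, "twist": 0}, {"fingers": 80, "tx": 0, "ty": 0, "tz": 0, "twist": 0}])

```text
time_s: 56.3
tool_pos: [0.5263, -0.0436, 0.2163]
ee_rot: [-0.018, 0.995, 0.046, 0.09]
wrist_force: [0.1, -0.4, 0.4]
gripper_width: 0.0638
```

```bash
python3 look.py 26 t; python3 st.py 26 s; python3 -c "
import cv2
a=cv2.imread('pics/t26.png');cv2.imwrite('pics/z26.png',cv2.resize(a[190:330,150:400],None,fx=3.2,fy=3.2,interpolation=cv2.INTER_CUBIC))"
```

```text
56.3 [ 0.52632081 -0.04358671  0.21632082] F [ 0.1 -0.4  0.4] w 0.06381937220132167 yaw 5.1070603977540046 z [ 0.178  0.045 -0.983] grip [ 0.53794811 -0.04066201  0.15213093]
56.4 [ 0.52814276 -0.04375899  0.21678165] yaw 5.112561776268125 z [ 0.18   0.045 -0.983] grip [ 0.5399 -0.0408  0.1526] F [ 0.2 -0.3 -0.3] w 0.06367565799824158
```

View pics/z26.png

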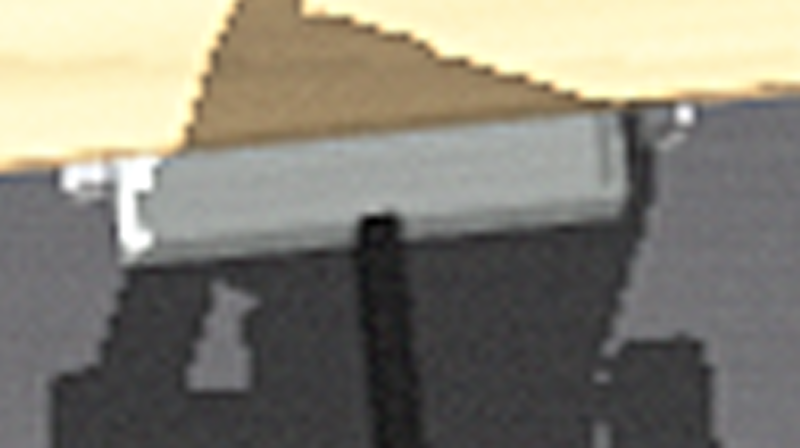

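View pics/w26.png

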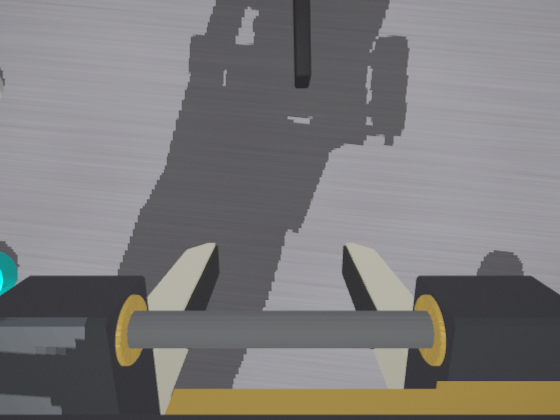

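View pics/s26.png

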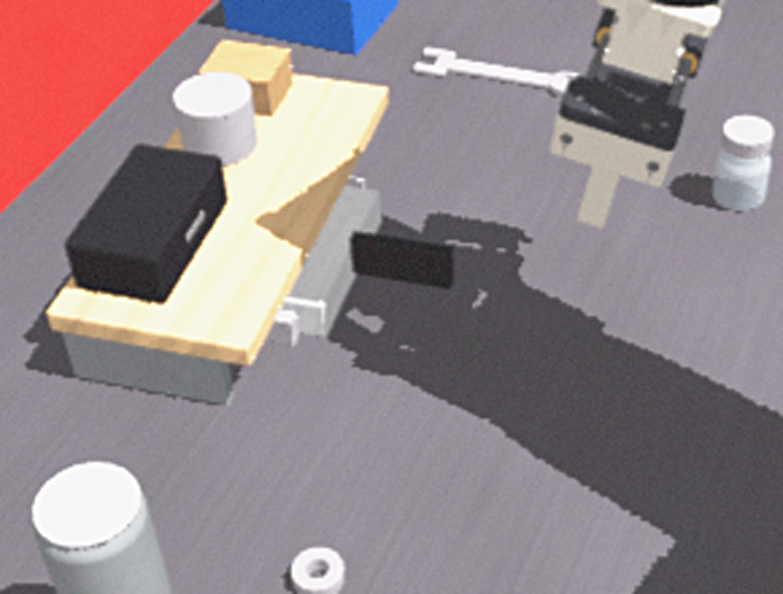

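```bash
python3 -c "
from h import *
print(robot.hand_in()); print(robot.observe()['time_s'])"
```

```text
the job is handed in; nothing more can be done
None
the job is handed in; nothing more can be done
```

The job is handed in, at about 57 s of the 67 s allowed. I believe the end state is right, but no verdict was reported and two points below I could only infer.

- **Bearing:** I laid the larger grey ring flat in the middle of the tray. The turquoise ring and the small ring were left alone.
- **Slide and first press:** I slid the tray by its handle between the rails and pressed it against the buffer. After I let go, the top picture showed the tray turned 3–5° from the rails, against a limit of 4.5°. I did not trust that press.
- **Second press:** I gripped the handle again, squared the tray and pressed a second time. The wrist force reached 18–19 N in total. I put about 8–10 N of that down to the tray's drag, which leaves roughly 9–10 N on the buffer. Then I released the handle and backed the arm away.

**Last checks that passed:**
- The tray's front edge was parallel to the shelf edge within about 1°, and its front wall stood roughly 15–20 mm out.
- The arm was clear of everything.
- The can, jar and wrench looked unmoved.

**Not confirmed:**
- The buffer force is worked out from the wrist force, not measured. The forces and travel did not agree perfectly with the buffer's stated stiffness.
- The bearing was under the shelf at the end and could not be seen. It was last seen lying flat in the middle of the tray about 18 s before the finish; after that the tray was only slid and turned gently.
- The gripper drifted out of vertical under load, by up to 15°. I half-turned it and gripped the handle again twice to deal with this.

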